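# Fill the pan, shake the potato scoop empty and hang it up

## Task

Fill the metal pan: put all the corn pieces from the cutting board into it, and tip all the potatoes out of the scoop into it, holding the scoop nose-down until they lie in the pan. Then, still over the pan, shake the emptied scoop at least twice more, each time rocking it back to level, pausing a moment, and then steeply nose-down (about 45 degrees), to feel that nothing rolls or weighs inside; after that hang it by the eye in its handle on the peg of the stand, hanging level and still. The corn may go in before or after the scoop's work; leave the sauce bottle, the mug and the spatula where they are.

Things in the scene. Friction and masses are not known exactly. Their poses are not given: they have to be found in the camera images.
- pan: Open rectangular metal pan standing fast on the counter, 180 x 260 x 60 mm high outside, walls and floor 4 mm. Origin: centre of its underside; z up, its long side runs along its y.
- board: Green cutting board, 140 (x) x 420 (y) x 10 mm thick, lying fast on the counter beyond the pan; the corn stands on it. Origin: centre of its underside.
- stand: Fixed hanging stand: dark base 100 x 100 x 12 mm, upright post 16 mm thick, 178 mm high, and one round steel peg 8 mm thick that leaves the post near its top and runs 85 mm out along the stand's own -x, rising 5 mm, to a ball 12 mm across. Nothing stands above the peg. Origin: foot of the post's axis on the counter; z up.
- peg_mid (a point): Point on the axis of the stand's peg, 48 mm out from the post's axis, 173 mm above the counter; a thing is hung about here. Axes are the stand's: x runs along the peg, from its free end towards the post.
- peg_end (a point): Free end of the peg (outer face of its ball), 91 mm out from the post's axis, 175 mm above the counter. Axes as the stand's.
- scoop: Loose steel scoop, 180 g empty, 130 long (x), 70 wide (y), box part 48 high. Origin: centre of its underside; z up, mouth (nose) at -x. 3 mm sheet. No wall at the mouth, but the floor's last 20 mm rise 10 mm as a lip. A hood covers x = -25 to +65 mm, so the inside is hardly seen. It balances at x = 14 mm, under the eye. Nose-down by 45 degrees all in it rolls out.
- scoop_grip (a point): Where to grip the scoop, across y, from above: middle of the solid part (x = 26 to 62 mm) of the black handle plate, 10 mm thick (y), that stands along the middle of the hood from z = 48 to 88 mm. This point: x = 44, z = 68 mm in the scoop's frame. The plate's other part, x = -6 to 26 mm, frames the eye.
- scoop_eye (a point): Centre of the scoop's eye, an opening 26 mm wide (x) and 30 mm high (z = 48 to 78 mm) through the handle plate along y; at x = 13, z = 63 mm in the scoop's frame. Hung on the peg, the scoop stays level with the eye's top edge on the peg, this point about 11 mm below the peg's axis. Either side of the scoop may face the post.
- scoop_mouth (a point): Tip of the scoop's lip: x = -65 mm, z = 12 mm in the scoop's frame.
- potato1: A small new potato, a ball 30 mm across, about 22 g, inside the scoop at the start; origin at its centre. Some of the four are absent.
- potato2: A small new potato, a ball 30 mm across, about 22 g, inside the scoop at the start; origin at its centre. Some of the four are absent.
- potato3: A small new potato, a ball 30 mm across, about 22 g, inside the scoop at the start; origin at its centre. Some of the four are absent.
- potato4: A small new potato, a ball 30 mm across, about 22 g, inside the scoop at the start; origin at its centre. Some of the four are absent.
- corn1: A short upright piece of corn cob, 38 mm across, 36 mm high, about 45 g, on the board at the start; origin at the centre of its underside, z along the cob. Some of the five are absent.
- corn2: A short upright piece of corn cob, 38 mm across, 36 mm high, about 45 g, on the board at the start; origin at the centre of its underside, z along the cob. Some of the five are absent.
- corn3: A short upright piece of corn cob, 38 mm across, 36 mm high, about 45 g, on the board at the start; origin at the centre of its underside, z along the cob. Some of the five are absent.
- corn4: A short upright piece of corn cob, 38 mm across, 36 mm high, about 45 g, on the board at the start; origin at the centre of its underside, z along the cob. Some of the five are absent.
- corn5: A short upright piece of corn cob, 38 mm across, 36 mm high, about 45 g, on the board at the start; origin at the centre of its underside, z along the cob. Some of the five are absent.
- sauce: Bystander: white sauce bottle, 60 mm across, 190 mm high; origin at the centre of its underside.
- mug: Bystander: glass mug, 76 mm across, 90 mm high; origin at the centre of its underside.
- spatula: Bystander: spatula lying on the counter, handle towards its own -x.
Things that resemble listed ones, but are neither listed nor needed, are in the scene too. What is shaped like the corn5 but black, green or pink is not meant.

How it is judged:
By the outcome, as a careful person would: the job done as asked, in the order asked, and still so for the second after the job is handed in, with the robot touching nothing.
Of corn1, corn2, corn3, corn4, corn5 only 3 to 5 are there at a start; the rules pass over those that are not, and their reading is None.
Of potato1, potato2, potato3, potato4 only 2 to 4 are there at a start; the rules pass over those that are not, and their reading is None.
At some moment in a run one of corn1, corn2, corn3, corn4, corn5 may be knocked a few centimetres aside while the robot is not near it.
It also fails if it takes over 200 s, if anything falls off the work surface, if the arm or the gripper's body presses on something with over 40 N, if the wrist force passes 120 N, or if a joint passes its speed limit or range.

## Robot

A 6-joint arm with a two-finger parallel gripper is mounted at the origin on the work surface. World frame = base frame: x ahead of the robot, y to its left, z up, the work surface at z = 0. Lengths are in m, angles in rad, forces in N, time in s.
With the tool pointing down it reaches from about 0.275 to 0.875 m from the base axis. Payload 12.5 kg.
Tool frame: the origin (TCP) lies at the very end of the fingers, on their centre line; the grasp point (between the pads) lies 19 mm behind it; z points along the fingers, y is the line along which they close (so a half turn about z gives the same grasp; the last joint's range is limited). The gripper opens to 85 mm and grips with 20 to 120 N. Pads are 22 mm wide; open, the fingers measure 114 mm over their backs; the gripper's body (76 mm by 85 mm) begins 54 mm behind the grasp point. The pads swing forward as they close: fully open they stand 13 mm farther back than shut.
Start: joints at [-1.393, 0.351, 1.652, -0, 1.139, -0.085], TCP at [0.143, -0.531, 0.231] pointing down, gripper open.
Joint ranges: [-2.75, 2.75], [-0.79, 2.1], [0.01, 2.65], [-1.57, 4.71], [0.07, 3.14], [-2.87, 2.87]. Speed limits (rad/s): [2.22, 2.22, 2.79, 3.14, 3.14, 3.14].

## Interface

Orientations are given as a 3x3 rotation matrix whose columns are the frame's x, y, z axes.
In Python, from bench import get_obs, grab_frame, job_done gives the robot as it stands.
- The arm moves only by the tool drive_tool, never from a script. Its arguments are lists of equal length, an entry for each row: "twist": the turn, a rotation vector about the tool's x, y, z in degrees, a list of three; "xyz": the shift along the tool's x, y, z in mm, a list of three; "claw": the finger opening in mm, from 0 to 85.4. In form: {"twist": [[rx, ry, rz], ...], "xyz": [[tx, ty, tz], ...], "claw": [claw, ...]}. A call has 1 to 20 rows; each row is the pose to reach, as a shift and turn from the pose commanded when the call began, along the tool's axes at that moment; what a row does not reach only later rows make up. A row lasts 1/10 s, in which the tool goes at most 50 mm and 8.59 degrees, less where a joint would pass 70% of its speed; a pose out of reach is approached as far as the arm can. A call with a gripper value outside its range is refused whole. The fingers move at their own pace and stop on an object; the grip force is fixed at half the most. Time passes only in rows, so rows that repeat a pose let the fingers close. It gives the time, the measured TCP pose, the force, the opening and the grip force at its end, in the units of the state.
- get_obs(): the state, without advancing time (a new reading comes with each control period).
- grab_frame(name): name is "side" or "top" or "wrist"; returns a dict with "img" (400x640x3 uint8, red, green, blue), "K" (3x3 intrinsics, pixels), "dist" ([k1, k2, p1, p2, k3] as OpenCV has them; the pictures are not rectified), "eye" and "attitude" of the camera in the world. Camera axes: x right, y up, looking along -z (the intrinsics and any distortion apply to the point x, -y, -z); pixel columns grow to the right and rows downward; lengths in m; the calibration is good to about 2 mm. A picture is of the moment at which its call begins. There is no depth.
- job_done(): hands the job in; it is judged then, once.
The state is a dict: "time_s": time; "q": joint angles; "dq": joint speeds; "tau": joint torques, N m; "eef_pos": TCP position; "eef_rot": TCP orientation; "ft_force": force on the tool from outside, world axes, zero at the start; "torque": the same for the moment, N m; "width": finger opening in m; "grasp_force": force on a finger pad.
Only numpy, scipy, OpenCV 4.12 (cv2) and the standard library are available. Lean on these libraries where they do the work, as an engineer would, in place of code of your own. Each camera call takes 0.05 s, during which the arm holds its last target. There are 200 camera calls.

## Working session

There is one attempt and no reset: what is moved stays moved. The work goes in short steps, Python scripts to look and compute and a tool call to move; the robot and the scene stay as the last step left them, time stands still between calls to the robot, and variables do not carry over. Pictures are saved under pics/ and viewed, at most 14 in all, crops included, and the job is handed in when it is done.

Besides the shell and the picture viewer there is one more tool, called as name(argument=value, ...), one argument or row to a line, values as JSON. drive_tool: Moves the arm, as the interface text tells. Its arguments: {"type":"object","properties":{"twist":{"type":"array"},"xyz":{"type":"array"},"claw":{"type":"array"}},"required":["twist","xyz","claw"]}

```bash
ls; mkdir -p pics; cat > h.py <<'E'
import numpy as np, cv2, json
from bench import get_obs, grab_frame
def shot(name,fn):
    f=grab_frame(name); cv2.imwrite(fn,cv2.cvtColor(f["img"],cv2.COLOR_RGB2BGR))
    np.savez(fn[:-4]+'.npz',**{k:np.array(f[k]) for k in f}); return f
def load(fn): return dict(np.load(fn))
def R_of(f):
    return np.array(f["attitude"],float)
def ray(f,uv):
    p=cv2.undistortPoints(np.array([[uv]],float),np.array(f["K"]),np.array(f["dist"]))[0,0]
    return R_of(f)@np.array([p[0],-p[1],-1.0])
def at_z(f,uv,z):
    e=np.array(f["eye"]);d=ray(f,uv); return e+d*(z-e[2])/d[2]
def proj(f,P):
    c=(np.array(P,float).reshape(-1,3)-np.array(f["eye"]))@R_of(f)
    c=c*[1,-1,-1]
    return cv2.projectPoints(c,np.zeros(3),np.zeros(3),np.array(f["K"]),np.array(f["dist"]))[0][:,0]
def tri(f1,u1,f2,u2):
    A=[];b=[]
    for f,u in((f1,u1),(f2,u2)):
        d=ray(f,u);d/=np.linalg.norm(d);M=np.eye(3)-np.outer(d,d);A.append(M);b.append(M@np.array(f["eye"]))
    return np.linalg.lstsq(np.vstack(A),np.hstack(b),rcond=None)[0]
E
python3 - <<'E'
from h import *
for n in("top","side"):
    f=shot(n,f"pics/{n}0.png"); print(n,f["eye"],np.round(f["attitude"],3).tolist(),f["K"],f["dist"])
o=get_obs();print(o["time_s"],o["eef_pos"],np.round(o["eef_rot"],3).tolist(),o["width"])
E
```

```text
pics
top [0.4187902  0.03308914 1.33881541] [[-0.029, 0.993, -0.11], [-1.0, -0.029, 0.01], [0.006, 0.11, 0.994]] [[482.10944651   0.         322.20840919]
 [  0.         482.10944651 202.25163148]
 [  0.           0.           1.        ]] [-0.00147255  0.          0.          0.          0.        ]
side [0.25314291 0.7884876  1.06289196] [[-0.94, 0.256, -0.228], [-0.342, -0.724, 0.599], [-0.012, 0.64, 0.768]] [[491.79403656   0.         317.81909613]
 [  0.         491.79403656 199.28596614]
 [  0.           0.           1.        ]] [-0.03240958  0.          0.          0.          0.        ]
0.1 [ 0.14285654 -0.53082684  0.230802  ] [[0.966, 0.26, -0.0], [0.26, -0.966, 0.001], [0.0, -0.001, -1.0]] 0.08532661368473914
```

View pics/top0.png

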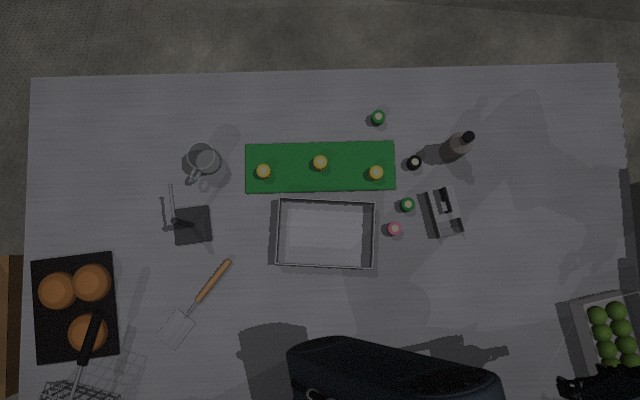

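View pics/side0.png

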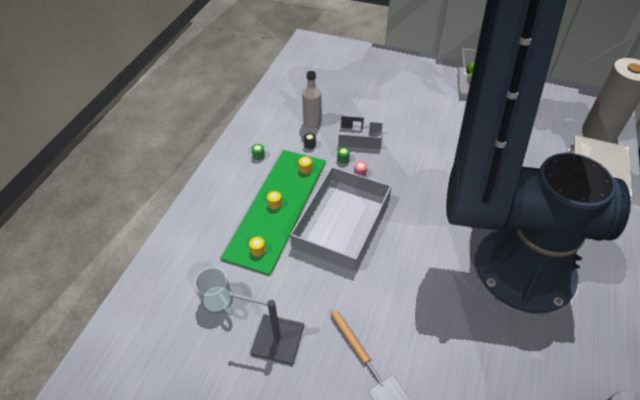

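The top view shows yellow corn at (263,171), (320,161) and (376,172). Lookalikes are black (414,162), green (378,117) and (407,204), and pink (394,229). The scoop is at (442,213), the stand base at (193,225) with its peg near (170,200), and the pan at (325,233). The yellow ones are the corn; next is a close crop of these and the scoop.

```bash
python3 - <<'E'
import cv2,numpy as np
t=cv2.imread('pics/top0.png');s=cv2.imread('pics/side0.png')
r=lambda im,x0,y0,x1,y1,k:cv2.resize(im[y0:y1,x0:x1],None,fx=k,fy=k,interpolation=cv2.INTER_CUBIC)
a=r(t,360,140,480,250,3.3333);b=r(t,150,170,270,250,3.3333);c=r(s,290,90,410,200,3.3333)[:,:400];d=r(s,200,270,320,370,2.666)
o=np.zeros((600,800,3),np.uint8)
o[0:a.shape[0],0:400]=a[:,:400];o[0:c.shape[0],400:800]=c
h=r(t,155,180,235,240,3.333);o[367:567,0:267]=h[:200,:267];o[367:600,400:720]=d[:233,:320]
cv2.imwrite('pics/c1.png',np.clip(o*1.6,0,255).astype(np.uint8))
from h import *
f=load('pics/top0.npz');g=load('pics/side0.npz')
for im,ff in((f['img'],f),(g['img'],g)):
    hsv=cv2.cvtColor(im,cv2.COLOR_RGB2HSV);m=cv2.inRange(hsv,(18,120,90),(34,255,255))
    n,l,st,ce=cv2.connectedComponentsWithStats(m)
    for i in range(1,n):
        if st[i,4]>60: print(ce[i].round(1),st[i],at_z(ff,ce[i],0.04).round(3))
for n,u in dict(pan=[(278,199),(376,201),(373,269),(275,266)]).items(): print([at_z(f,x,.06).round(3)[:2] for x in u])
print([at_z(f,x,.012).round(3)[:2] for x in[(174,209),(209,205),(213,241),(177,245)]])
E
```

```text
[319.9 161.7] [314 155  13  14  93] [0.674 0.024 0.04 ]
[263.3 170.4] [257 164  14  14  93] [0.655 0.179 0.04 ]
[376. 172.] [370 166  13  13  90] [ 0.642 -0.129  0.04 ]
[304.7 165.5] [299 157  13  17 155] [ 0.635 -0.115  0.04 ]
[274.  200.4] [267 191  14  18 171] [0.667 0.034 0.04 ]
[256.9 246.8] [249 237  16  19 197] [0.648 0.188 0.04 ]
[array([0.573, 0.138]), array([ 0.56 , -0.123]), array([ 0.38 , -0.108]), array([0.396, 0.15 ])]
[array([0.559, 0.43 ]), array([0.567, 0.333]), array([0.468, 0.323]), array([0.46 , 0.421])]
```

View pics/c1.png

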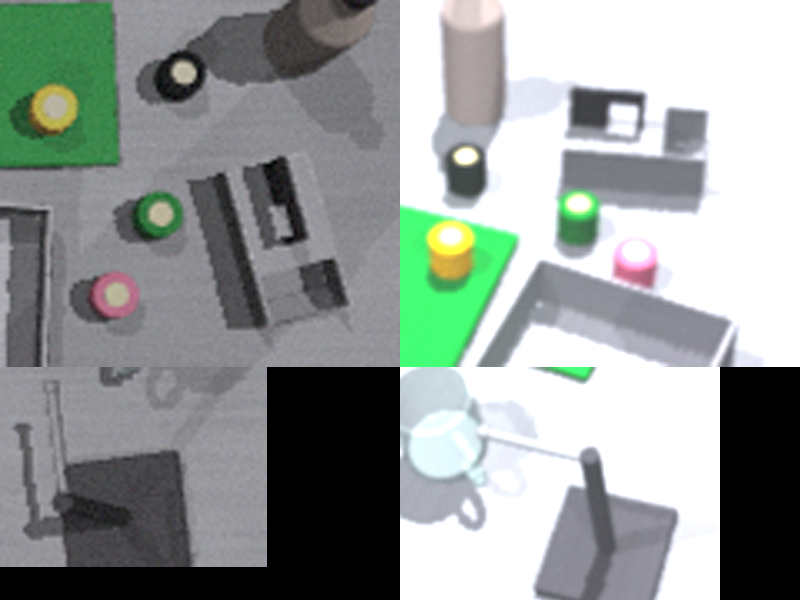

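The crop confirms three yellow corn pieces. The scoop's mouth faces the robot: the solid handle part is at top px ~(444,195) and the eye at ~(445,206). The peg runs from (174,220) to its ball at (170,185). Next I fit poses from both views.

```bash
cat > fit.py <<'E'
from h import *
from scipy.optimize import least_squares
f=load('pics/top0.npz');g=load('pics/side0.npz')
T=lambda x,y:(360+x/3.3333,140+y/3.3333)
S=lambda x,y:(290+(x-400)/3.3333,90+y/3.3333)
tp=[((65,35,0),T(190,180)),((-65,35,0),T(232,327)),((65,35,48),T(228,175)),((-65,35,48),T(266,327)),((65,-35,48),T(308,155)),((-65,-35,48),T(348,303))]
sp=[((65,35,0),S(562,190)),((-65,35,0),S(703,204)),((65,35,48),S(563,150)),((-65,35,48),S(706,158)),((62,0,88),S(570,90)),((-6,0,88),S(645,92))]
def W(p,P):
    c,s=np.cos(p[2]),np.sin(p[2]); P=np.array(P)/1000
    return np.c_[P[:,0]*c-P[:,1]*s+p[0],P[:,0]*s+P[:,1]*c+p[1],P[:,2]]
def res(p): return np.r_[(proj(f,W(p,[a for a,_ in tp]))-[b for _,b in tp]).ravel(),(proj(g,W(p,[a for a,_ in sp]))-[b for _,b in sp]).ravel()]
r=least_squares(res,[.5,-.3,.26],loss='soft_l1');print('scoop',r.x,np.degrees(r.x[2]),res(r.x).round(1))
print('grip',W(r.x,[(44,0,68)]))
c2=lambda x,y:(155+x/3.3333,180+(y-367)/3.3333); d=lambda x,y:(200+(x-400)/2.6666,270+(y-367)/2.6666)
print('post',tri(f,c2(65,502),g,d(590,455)),'ball',tri(f,c2(51,387),g,d(483,430)))
b=[((-50,50),c2(65,465)),((-50,-50),c2(180,452))]
for a,bb in zip(((320,160.5),(263.3,169.5),(376,171)),((274,196),(257,242.5),(304.7,161.5))): print('corn',tri(f,a,g,bb).round(4),at_z(f,a,.046).round(3),at_z(g,bb,.046).round(3))
E
python3 fit.py
```

```text
scoop [ 0.52598073 -0.31030985  0.21592247] 12.371446350898797 [ 5.7  0.1  5.6  1.1 -1.9 -0.6 -0.4  0.5 -1.  -0.8  0.2  1.4 -0.4 -0.8
 -0.5 -1.4 -0.4 -0.3 -0.1  0.9  0.   0.   0.2  1.2]
grip [[ 0.56895901 -0.30088291  0.068     ]]
post [0.51329577 0.3803809  0.17196618] ball [0.59764324 0.39002067 0.17516991]
corn [0.6745 0.0226 0.0434] [0.677 0.023 0.046] [0.671 0.024 0.046]
corn [0.6544 0.1777 0.0424] [0.656 0.178 0.046] [0.65  0.179 0.046]
corn [ 0.6424 -0.1291  0.0411] [ 0.643 -0.128  0.046] [ 0.639 -0.125  0.046]
```

```bash
cat >> h.py <<'E'
from scipy.spatial.transform import Rotation as Ro
def Rt(yaw,pitch=0):
    """tool with x at world yaw deg, z down; pitch = nose-down deg of scoop (mouth at tool -x)"""
    c,s=np.cos(np.radians(yaw)),np.sin(np.radians(yaw))
    R=np.array([[c,s,0],[s,-c,0],[0,0,-1.]])
    return R@Ro.from_rotvec([0,np.radians(pitch),0]).as_matrix()
def rel(pos,R,p0=None,R0=None):
    o=get_obs(); p0=np.array(o["eef_pos"]) if p0 is None else np.array(p0); R0=np.array(o["eef_rot"]) if R0 is None else R0
    t=R0.T@(np.array(pos)-p0)*1000; w=np.degrees(Ro.from_matrix(R0.T@R).as_rotvec())
    print('xyz',t.round(1).tolist(),'twist',w.round(1).tolist()); return t,w
E
python3 - <<'E'
from h import *
rel((.569,-.301,.16),Rt(12.4)); rel((.569,-.301,.054),Rt(12.4))
print(Rt(12.4,45)@[1,0,0], Rt(12.4,45)@[0,0,1])
E
```

```text
xyz [471.2, -111.1, 71.0] twist [-0.1, -0.0, 2.7]
xyz [471.2, -111.0, 177.0] twist [-0.1, -0.0, 2.7]
[0.69061159 0.15184081 0.70710678] [ 0.69061159  0.15184081 -0.70710678]
```

drive_tool(
  twist=[
    [0,0,1],
    [0,0,2],
    [0,0,2.7],
    [0,0,2.7],
    [0,0,2.7],
    [0,0,2.7],
    [0,0,2.7],
    [0,0,2.7],
    [0,0,2.7],
    [0,0,2.7],
    [0,0,2.7],
    [0,0,2.7],
    [0,0,2.7],
    [0,0,2.7],
    [0,0,2.7],
    [0,0,2.7],
    [0,0,2.7],
    [0,0,2.7],
  ],
  xyz=[
    [15,-4,0],
    [45,-11,0],
    [85,-20,0],
    [125,-30,0],
    [165,-40,0],
    [205,-49,0],
    [245,-58,10],
    [285,-67,20],
    [325,-77,30],
    [365,-86,40],
    [400,-94,50],
    [430,-101,60],
    [450,-106,66],
    [463,-109,70],
    [471,-111,71],
    [471,-111,71],
    [471,-111,71],
    [471,-111,71],
  ],
  claw=[85,85,85,85,85,85,85,85,85,85,85,85,85,85,85,85,85,85],
)

```text
time_s: 1.9
eef_pos: [0.5683, -0.3022, 0.1608]
eef_rot: [[0.977, 0.213, 0.0], [0.213, -0.977, -0.0], [0.0, 0.0, -1.0]]
ft_force: [0.3, -0.2, 0.7]
width: 0.0852
grasp_force: 0.0
```

```bash
python3 - <<'E'
from h import *
f=shot("wrist","pics/w1.png");o=get_obs();print(o["time_s"],o["eef_pos"],np.round(o["eef_rot"],3).tolist(),o["ft_force"])
P=[.52598,-.31031];c,s=np.cos(.2159),np.sin(.2159)
im=cv2.imread('pics/w1.png')
for x,y,z in[(62,5,88),(62,-5,88),(-6,5,88),(-6,-5,88),(26,5,88),(65,35,48),(65,-35,48),(-25,35,48),(-25,-35,48)]:
    q=proj(f,[x/1e3*c-y/1e3*s+P[0],x/1e3*s+y/1e3*c+P[1],z/1e3])[0]; cv2.circle(im,tuple(int(v) for v in q),4,(0,0,255),1)
cv2.imwrite('pics/w1b.png',np.clip(im*1.4,0,255).astype(np.uint8))
E
```

```text
1.95 [ 0.56834787 -0.30223142  0.16070391] [[0.977, 0.213, 0.0], [0.213, -0.977, -0.0], [0.0, 0.0, -1.0]] [-0.10401287 -0.03942792  0.26507753]
```

View pics/w1b.png

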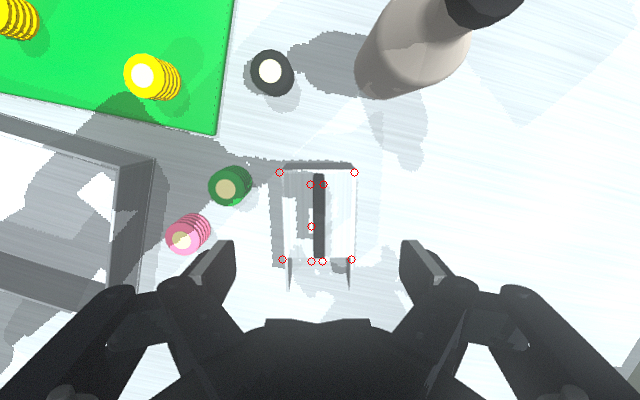

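The wrist view shows the handle plate at cols 313-325, rows 174-258, about 2 mm right of and 3 mm ahead of the estimate. I'll correct for that and grip.

drive_tool(
  twist=[
    [0,0,0],
    [0,0,0],
    [0,0,0],
    [0,0,0],
    [0,0,0],
    [0,0,0],
    [0,0,0],
    [0,0,0],
    [0,0,0],
    [0,0,0],
    [0,0,0],
    [0,0,0],
    [0,0,0],
    [0,0,0],
    [0,0,0],
    [0,0,0],
  ],
  xyz=[
    [2,1,15],
    [3,1,40],
    [3,1,65],
    [3,1,85],
    [3,1,97],
    [3,1,103],
    [3,1,106],
    [3,1,106],
    [3,1,106],
    [3,1,106],
    [3,1,106],
    [3,1,106],
    [3,1,106],
    [3,1,106],
    [3,1,106],
    [3,1,106],
  ],
  claw=[70,60,60,60,60,60,60,40,20,5,0,0,0,0,0,0],
)

```text
time_s: 3.55
eef_pos: [0.5724, -0.3021, 0.0549]
eef_rot: [[0.977, 0.214, 0.001], [0.214, -0.977, -0.001], [0.001, 0.001, -1.0]]
ft_force: [-0.6, 0.3, 5.3]
width: 0.0089
grasp_force: 61.9
```

drive_tool(
  twist=[
    [0,0,0],
    [0,0,0],
    [0,0,0],
    [0,0,0],
    [0,0,0],
    [0,0,0],
    [0,0,0],
    [0,0,0],
    [0,0,0],
    [0,0,0],
    [0,0,0],
    [0,0,0],
    [0,0,0],
    [0,0,0],
    [0,0,0],
    [0,0,0],
    [0,0,0],
    [0,0,0],
  ],
  xyz=[
    [0,0,-2],
    [0,0,-6],
    [0,0,-13],
    [0,0,-23],
    [0,0,-35],
    [0,0,-50],
    [0,0,-67],
    [0,0,-85],
    [0,0,-103],
    [0,0,-120],
    [0,0,-135],
    [0,0,-147],
    [0,0,-155],
    [0,0,-160],
    [0,0,-160],
    [0,0,-160],
    [0,0,-160],
    [0,0,-160],
  ],
  claw=[0,0,0,0,0,0,0,0,0,0,0,0,0,0,0,0,0,0],
)

```text
time_s: 5.35
eef_pos: [0.5719, -0.3018, 0.2137]
eef_rot: [[0.977, 0.214, -0.001], [0.214, -0.977, 0.0], [-0.001, -0.001, -1.0]]
ft_force: [0.4, 0.0, -1.8]
width: 0.0093
grasp_force: 60.6
```

```bash
python3 - <<'E'
from h import *
f=shot("wrist","pics/w2.png");o=get_obs();print(o["time_s"],o["eef_pos"],o["ft_force"],o["torque"],o["width"])
# pan centre .477,.014 ; mouth at (.475,.014) tipped; grip 37mm further along scoop x
u=np.array([.977,.214,0]); 
g45=np.array([.470,.014,.095])+.037*u+[0,0,.117]   # scoop grip(44,68)
for pitch in(0,45):
    R=Rt(12.4,pitch); # actual grasp ~ z 74 -> TCP = grip pt(44,68)+13mm along tool z
    rel(g45+.014*R[:,2],R)
E
```

```text
5.4 [ 0.571943   -0.30183781  0.21385192] [ 0.03058514 -0.14314425 -1.82686591] [ 0.02568348 -0.06617992  0.01328411] 0.008900210493965615
xyz [5.0, -330.3, 16.0] twist [-0.0, 0.0, -0.0]
xyz [14.9, -330.3, 11.9] twist [-0.0, 45.0, -0.1]
```

View pics/w2.png

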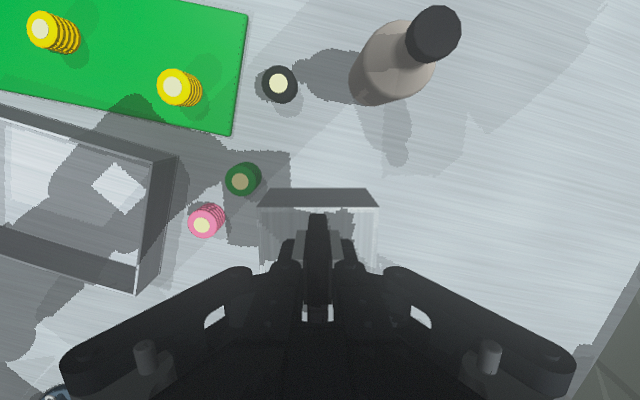

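```bash
python3 - <<'E'
from h import *
f=load('pics/w2.npz');o=get_obs();p=np.array(o['eef_pos']);R=Rt(12.4)
S=np.diag([1,-1,-1.])
for pit in(-5,0,5):
    for x in(40,44):
        # scoop point relative to TCP in tool axes: grip scoop pt (x,0,74) is 19mm behind TCP
        RR=R@Ro.from_rotvec([0,np.radians(pit),0]).as_matrix(); G=p-R[:,2]*.019
        print(pit,x,[proj(f,G+RR@S@(np.array(q)-[x,0,74])/1e3)[0].round(0).tolist() for q in[(65,35,48),(65,-35,48),(65,35,0),(65,-35,0)]])
E
```

```text
-5 40 [[258.0, 202.0], [380.0, 202.0], [272.0, 190.0], [366.0, 190.0]]
-5 44 [[259.0, 209.0], [380.0, 209.0], [272.0, 195.0], [366.0, 195.0]]
0 40 [[257.0, 199.0], [381.0, 199.0], [271.0, 181.0], [367.0, 181.0]]
0 44 [[258.0, 206.0], [381.0, 206.0], [271.0, 187.0], [366.0, 187.0]]
5 40 [[256.0, 196.0], [382.0, 196.0], [270.0, 174.0], [368.0, 174.0]]
5 44 [[257.0, 203.0], [382.0, 203.0], [270.0, 179.0], [367.0, 179.0]]
```

Level and gripped at x=44 as modelled (back edges at rows 207/188). Now I'll carry it over the pan.

drive_tool(
  twist=[
    [0,0,0],
    [0,0,0],
    [0,0,0],
    [0,0,0],
    [0,0,0],
    [0,0,0],
    [0,0,0],
    [0,0,0],
    [0,0,0],
    [0,0,0],
    [0,0,0],
    [0,0,0],
    [0,0,0],
    [0,0,0],
    [0,0,0],
    [0,0,0],
    [0,0,0],
    [0,0,0],
    [0,0,0],
    [0,0,0],
  ],
  xyz=[
    [0,-3,0],
    [0,-9,0],
    [0,-18,0],
    [0,-30,0],
    [1,-45,0],
    [1,-63,0],
    [1,-84,0],
    [2,-108,0],
    [2,-134,0],
    [3,-162,0],
    [3,-190,0],
    [3,-217,1],
    [4,-242,2],
    [4,-264,3],
    [5,-283,4],
    [5,-299,5],
    [5,-312,6],
    [5,-321,6],
    [5,-327,6],
    [5,-330,6],
  ],
  claw=[0,0,0,0,0,0,0,0,0,0,0,0,0,0,0,0,0,0,0,0],
)

```text
time_s: 7.4
eef_pos: [0.5063, 0.0219, 0.2084]
eef_rot: [[0.977, 0.214, 0.0], [0.214, -0.977, -0.0], [0.0, 0.0, -1.0]]
ft_force: [-0.7, 0.1, -1.4]
width: 0.009
grasp_force: 60.6
```

drive_tool(
  twist=[
    [0,0,0],
    [0,0,0],
    [0,0,0],
  ],
  xyz=[
    [0,0,0],
    [0,0,0],
    [0,0,0],
  ],
  claw=[0,0,0],
)

```text
time_s: 7.7
eef_pos: [0.5064, 0.0212, 0.2083]
eef_rot: [[0.977, 0.214, 0.0], [0.214, -0.977, -0.0], [0.0, 0.0, -1.0]]
ft_force: [-0.0, 0.2, -3.0]
width: 0.0092
grasp_force: 60.6
```

```bash
python3 - <<'E'
from h import *
o=get_obs();print(o["time_s"],o["eef_pos"],o["ft_force"],o["torque"],o["width"])
u=np.array([.977,.214,0]); g45=np.array([.465,.014,.095])+.037*u+[0,0,.117]
R=Rt(12.4,46); rel(g45+.014*R[:,2],R)
E
```

```text
7.7 [0.50639845 0.0211638  0.20828292] [-4.59442056e-04  2.48502622e-01 -3.04034909e+00] [-0.01193095 -0.12367546 -0.00334515] 0.009236774532459436
xyz [5.1, -1.9, 6.0] twist [0.0, 46.0, -0.1]
```

drive_tool(
  twist=[
    [0,2,0],
    [0,6,0],
    [0,10,0],
    [0,14,0],
    [0,18,0],
    [0,22,0],
    [0,26,0],
    [0,30,0],
    [0,34,0],
    [0,38,0],
    [0,42,0],
    [0,45,0],
    [0,47,0],
    [0,47,0],
    [0,47,0],
    [0,47,0],
    [0,47,0],
    [0,47,0],
    [0,47,0],
    [0,47,0],
  ],
  xyz=[
    [0,0,0],
    [1,0,1],
    [1,0,1],
    [2,0,2],
    [2,0,2],
    [3,0,3],
    [3,0,3],
    [4,0,4],
    [4,0,5],
    [5,0,5],
    [5,0,6],
    [5,-1,6],
    [5,-2,6],
    [5,-2,6],
    [5,-2,6],
    [5,-2,6],
    [5,-2,6],
    [5,-2,6],
    [5,-2,6],
    [5,-2,6],
  ],
  claw=[0,0,0,0,0,0,0,0,0,0,0,0,0,0,0,0,0,0,0,0],
)

```text
time_s: 9.7
eef_pos: [0.5109, 0.0246, 0.2024]
eef_rot: [[0.666, 0.214, 0.714], [0.146, -0.977, 0.157], [0.731, 0.0, -0.682]]
ft_force: [0.2, -0.2, -0.8]
width: 0.0092
grasp_force: 60.8
```

drive_tool(
  twist=[
    [0,0,0],
    [0,0,0],
    [0,0,0],
    [0,0,0],
    [0,0,0],
    [0,0,0],
    [0,0,0],
    [0,0,0],
    [0,0,0],
    [0,0,0],
  ],
  xyz=[
    [0,0,0],
    [0,0,0],
    [0,0,0],
    [0,0,0],
    [0,0,0],
    [0,0,0],
    [0,0,0],
    [0,0,0],
    [0,0,0],
    [0,0,0],
  ],
  claw=[0,0,0,0,0,0,0,0,0,0],
)

```text
time_s: 10.7
eef_pos: [0.5107, 0.0246, 0.2023]
eef_rot: [[0.666, 0.214, 0.714], [0.146, -0.977, 0.157], [0.731, -0.0, -0.682]]
ft_force: [0.3, 0.3, -1.5]
width: 0.0089
grasp_force: 60.8
```

```bash
python3 - <<'E'
from h import *
f=shot("side","pics/s1.png");t=shot("top","pics/t1.png");o=get_obs();print(o["time_s"],o["eef_pos"],o["ft_force"],o["torque"],o["width"])
a=cv2.imread('pics/s1.png')[100:300,200:460];b=cv2.imread('pics/t1.png')[130:290,240:480]
o=np.zeros((600,800,3),np.uint8);a=cv2.resize(a,(520,400));b=cv2.resize(b,(300,200));o[:400,:520]=a;o[400:600,:300]=np.clip(b*1.5,0,255)
cv2.imwrite('pics/c2.png',o)
E
```

```text
10.8 [0.51075814 0.02454805 0.20228657] [-0.33106432 -0.49839071 -1.30453242] [-0.11180858  0.55349912  0.00343923] 0.009266545593362608
```

View pics/c2.png

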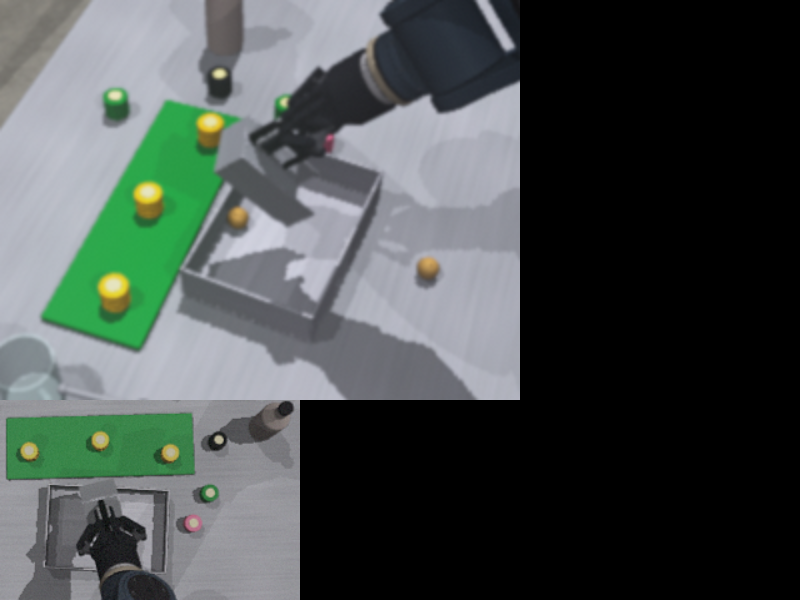

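The side crop shows one potato in the pan at (238,216) and one that bounced out onto the counter at (428,268), which is full-image (414,234). The rest may be hidden by the scoop. First I check whether the stray is rolling.

```bash
cat > pot.py <<'E'
from h import *
def pots(fn):
    f=load(fn);im=f['img'];hsv=cv2.cvtColor(im,cv2.COLOR_RGB2HSV)
    m=cv2.inRange(hsv,(8,90,60),(17,230,255));n,l,st,ce=cv2.connectedComponentsWithStats(m)
    for i in range(1,n):
        p=at_z(f,ce[i],.017)
        if 30<st[i,4]<600 and .27<p[0]<.75 and -.5<p[1]<.4: print(fn,ce[i].round(1),st[i,4],p.round(3))
if __name__=="__main__":
    import sys
    pots('pics/s1.npz')
    shot('side','pics/s2.png');shot('top','pics/t2.png');pots('pics/s2.npz');pots('pics/t2.npz');print(get_obs()['time_s'])
E
python3 pot.py
```

```text
pics/s1.npz [349.7 336.6] 427 [0.358 0.327 0.017]
pics/s2.npz [349.8 336.6] 426 [0.358 0.327 0.017]
pics/t2.npz [212.8 280. ] 321 [0.362 0.323 0.017]
10.9
```

```bash
python3 - <<'E'
from h import *
for fn in('pics/s1.npz','pics/s2.npz'):
    f=load(fn);hsv=cv2.cvtColor(f['img'],cv2.COLOR_RGB2HSV);print(hsv[234,414],hsv[208,319])
    m=cv2.inRange(hsv,(10,60,60),(20,255,255))
    n,l,st,ce=cv2.connectedComponentsWithStats(m)
    for i in range(1,n):
        p=at_z(f,ce[i],.017)
        if 15<st[i,4] and .2<p[0]<.75 and -.5<p[1]<.5: print(fn,ce[i].round(1),st[i],p.round(3))
E
```

```text
[ 18 134 175] [ 19 141 195]
pics/s1.npz [318.4 208.2] [314 203  10  11  90] [0.551 0.002 0.017]
pics/s1.npz [413.5 233.5] [409 229  10  10  88] [ 0.288 -0.001  0.017]
pics/s1.npz [349.7 336.5] [331 311  39  53 480] [0.358 0.327 0.017]
[ 18 133 176] [ 19 140 195]
pics/s2.npz [318.5 208.1] [314 203  10  11  88] [0.551 0.002 0.017]
pics/s2.npz [413.5 233.6] [409 229  10  11  89] [ 0.287 -0.001  0.017]
pics/s2.npz [349.7 336.5] [331 311  39  53 480] [0.358 0.327 0.017]
```

drive_tool(
  twist=[
    [0,-3,0],
    [0,-9,0],
    [0,-15,0],
    [0,-21,0],
    [0,-27,0],
    [0,-33,0],
    [0,-39,0],
    [0,-44,0],
    [0,-47,0],
    [0,-47,0],
    [0,-47,0],
    [0,-47,0],
    [0,-47,0],
    [0,-47,0],
    [0,-47,0],
  ],
  xyz=[
    [0,0,-5],
    [0,0,-10],
    [0,0,-15],
    [0,0,-20],
    [0,0,-25],
    [0,0,-30],
    [0,0,-30],
    [0,0,-30],
    [0,0,-30],
    [0,0,-30],
    [0,0,-30],
    [0,0,-30],
    [0,0,-30],
    [0,0,-30],
    [0,0,-30],
  ],
  claw=[0,0,0,0,0,0,0,0,0,0,0,0,0,0,0],
)

```text
time_s: 12.4
eef_pos: [0.489, 0.0197, 0.2229]
eef_rot: [[0.977, 0.214, 0.001], [0.214, -0.977, 0.0], [0.001, -0.0, -1.0]]
ft_force: [-0.3, -0.4, -1.5]
width: 0.0095
grasp_force: 60.7
```

```bash
python3 - <<'E'
from h import *
for i in range(4): 
    o=get_obs();print(o["time_s"],o["eef_pos"],o["ft_force"],o["torque"]); f=shot("side","pics/s3.png")
hsv=cv2.cvtColor(f['img'],cv2.COLOR_RGB2HSV)
m=cv2.inRange(hsv,(10,60,60),(20,255,255))
n,l,st,ce=cv2.connectedComponentsWithStats(m)
for i in range(1,n):
        p=at_z(f,ce[i],.017)
        if 15<st[i,4] and .2<p[0]<.75 and -.5<p[1]<.5: print(ce[i].round(1),st[i],p.round(3))
# set-down: straight back
rel((.5724,-.3021,.2),Rt(12.4))
E
```

```text
12.4 [0.48903024 0.01969953 0.22291961] [-0.25244677 -0.38611256 -1.53701722] [ 0.01666997 -0.09248098  0.04081691]
12.45 [0.48911458 0.01975504 0.22292914] [ 0.17053776  0.34291261 -1.55166809] [-0.0028393  -0.01484155  0.0345056 ]
12.5 [0.48919361 0.01976822 0.22290478] [-0.93076685  0.93197261 -1.1291813 ] [ 0.01744029 -0.05182834  0.0398142 ]
12.55 [0.48924918 0.01978732 0.22287248] [-1.01255817 -0.59267119  0.00855614] [ 0.0462511  -0.0506661   0.02540121]
[318.5 208.1] [314 203  10  11  88] [0.551 0.002 0.017]
[413.5 233.5] [409 229  10  10  88] [ 0.288 -0.001  0.017]
[350.3 337.3] [331 311  39  53 490] [0.356 0.328 0.017]
xyz [12.3, 332.2, 22.8] twist [-0.0, -0.0, -0.0]
```

drive_tool(
  twist=[
    [0,0,0],
    [0,0,0],
    [0,0,0],
    [0,0,0],
    [0,0,0],
    [0,0,0],
    [0,0,0],
    [0,0,0],
    [0,0,0],
    [0,0,0],
    [0,0,0],
    [0,0,0],
    [0,0,0],
    [0,0,0],
    [0,0,0],
    [0,0,0],
    [0,0,0],
    [0,0,0],
  ],
  xyz=[
    [0,5,0],
    [0,20,0],
    [2,45,0],
    [4,75,0],
    [6,105,0],
    [8,137,0],
    [10,169,0],
    [12,201,0],
    [12,233,0],
    [12,263,8],
    [12,290,20],
    [12,312,40],
    [12,326,65],
    [12,332,95],
    [12,332,120],
    [12,332,142],
    [12,332,155],
    [12,332,155],
  ],
  claw=[0,0,0,0,0,0,0,0,0,0,0,0,0,0,0,0,0,0],
)

```text
time_s: 14.4
eef_pos: [0.571, -0.3022, 0.066]
eef_rot: [[0.977, 0.214, -0.003], [0.214, -0.977, 0.002], [-0.002, -0.002, -1.0]]
ft_force: [0.2, -0.4, -1.9]
width: 0.0092
grasp_force: 60.7
```

drive_tool(
  twist=[
    [0,0,0],
    [0,0,0],
    [0,0,0],
    [0,0,0],
    [0,0,0],
    [0,0,0],
    [0,0,0],
    [0,0,0],
    [0,0,0],
    [0,0,0],
    [0,0,0],
    [0,0,0],
    [0,0,0],
    [0,0,0],
  ],
  xyz=[
    [0,0,6],
    [0,0,11],
    [0,0,12],
    [0,0,12],
    [0,0,12],
    [0,0,12],
    [0,0,12],
    [0,0,10],
    [0,0,0],
    [0,0,-25],
    [0,0,-60],
    [0,0,-95],
    [0,0,-130],
    [0,0,-130],
  ],
  claw=[0,0,0,0,20,40,60,60,60,60,60,60,70,85],
)

```text
time_s: 15.8
eef_pos: [0.574, -0.303, 0.204]
eef_rot: [[0.977, 0.214, 0.008], [0.214, -0.977, -0.005], [0.006, 0.006, -1.0]]
ft_force: [0.9, -0.4, 0.4]
width: 0.0819
grasp_force: 0.0
```

```bash
python3 - <<'E'
from h import *
s=shot('side','pics/s4.png');t=shot('top','pics/t4.png');o=get_obs();print(o['time_s'],o['eef_pos'],o['q'])
a=cv2.imread('pics/s4.png')[80:290,220:440];b=cv2.imread('pics/t4.png')[130:330,240:480]
O=np.zeros((600,800,3),np.uint8);O[:420,:440]=cv2.resize(a,(440,420));O[:300,440:800]=np.clip(cv2.resize(b,(360,300))*1.5,0,255)
cv2.imwrite('pics/c3.png',O)
rel((.288,-.001,.15),Rt(0))
E
```

```text
15.9 [ 0.57227187 -0.30196745  0.19890081] [-5.57457253e-01  5.57357155e-01  1.41466619e+00 -5.90156001e-06
  1.16771634e+00  7.97657367e-01]
xyz [-213.3, -354.9, 48.2] twist [0.1, -0.1, 12.4]
```

View pics/c3.png

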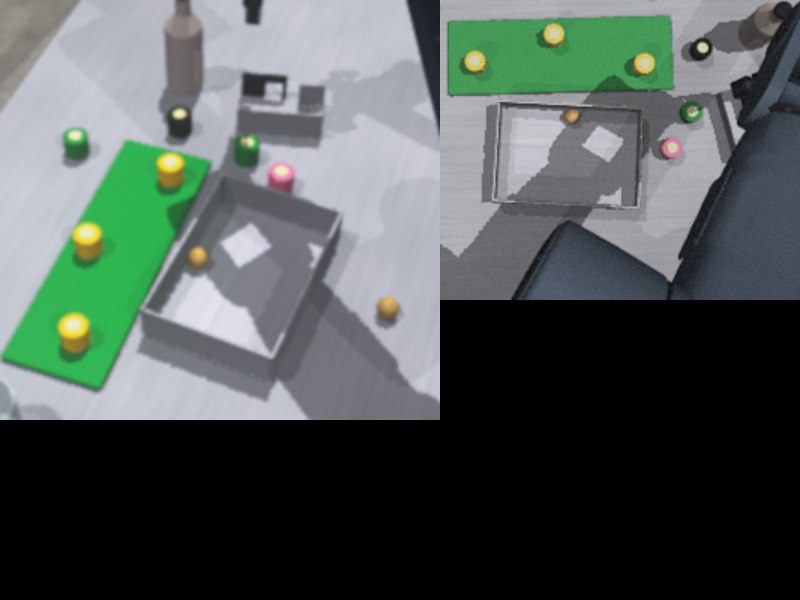

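Two potatoes in all: one in the pan at crop (198,257), one on the counter at (388,308). I'll fetch the stray now, before the shakes, to keep the order asked.

drive_tool(
  twist=[
    [0,0,1],
    [0,0,2],
    [0,0,4],
    [0,0,6],
    [0,0,8],
    [0,0,10],
    [0,0,12],
    [0,0,12.4],
    [0,0,12.4],
    [0,0,12.4],
    [0,0,12.4],
    [0,0,12.4],
    [0,0,12.4],
    [0,0,12.4],
    [0,0,12.4],
    [0,0,12.4],
    [0,0,12.4],
  ],
  xyz=[
    [-5,-9,0],
    [-18,-30,0],
    [-36,-60,0],
    [-54,-90,0],
    [-72,-120,0],
    [-90,-150,0],
    [-108,-180,0],
    [-126,-210,0],
    [-144,-240,8],
    [-162,-270,16],
    [-180,-300,26],
    [-196,-326,36],
    [-207,-345,44],
    [-213,-355,48],
    [-213,-355,48],
    [-213,-355,48],
    [-213,-355,48],
  ],
  claw=[85,85,85,85,85,85,85,85,85,85,85,85,85,85,85,85,85],
)

```text
time_s: 17.6
eef_pos: [0.2889, -0.0012, 0.15]
eef_rot: [[1.0, -0.001, 0.001], [-0.001, -1.0, -0.0], [0.001, 0.0, -1.0]]
ft_force: [0.4, 0.8, 0.0]
width: 0.0853
grasp_force: 0.0
```

```bash
python3 - <<'E'
from h import *
f=shot("wrist","pics/w5.png");g=shot("side","pics/s5.png");o=get_obs();print(o["time_s"],o["eef_pos"])
for n,f in(('w',f),('s',g)):
    hsv=cv2.cvtColor(f['img'],cv2.COLOR_RGB2HSV)
    m=cv2.inRange(hsv,(10,60,40),(20,255,255))
    n_,l,st,ce=cv2.connectedComponentsWithStats(m)
    for i in range(1,n_):
        p=at_z(f,ce[i],.016)
        if 15<st[i,4] and .2<p[0]<.75 and -.5<p[1]<.5: print(n,ce[i].round(1),st[i],p.round(3))
E
```

```text
17.7 [ 0.28864442 -0.00112309  0.14991281]
w [ 18.1 106.5] [   0   62   45  111 2108] [0.377 0.305 0.016]
w [316.5 190. ] [303 176  29  28 292] [0.288 0.001 0.016]
s [318.5 208.1] [314 203  10  11  87] [0.551 0.001 0.016]
s [413.5 233.5] [409 229  10  10  88] [ 0.288 -0.002  0.016]
s [349.7 336.5] [331 311  39  53 481] [0.358 0.326 0.016]
```

Confirmed at (0.288, 0). Going down and gripping.

drive_tool(
  twist=[
    [0,0,0],
    [0,0,0],
    [0,0,0],
    [0,0,0],
    [0,0,0],
    [0,0,0],
    [0,0,0],
    [0,0,0],
    [0,0,0],
    [0,0,0],
    [0,0,0],
    [0,0,0],
    [0,0,0],
    [0,0,0],
    [0,0,0],
    [0,0,0],
  ],
  xyz=[
    [0,0,15],
    [0,0,45],
    [0,0,80],
    [0,0,110],
    [0,0,130],
    [0,0,141],
    [0,0,146],
    [0,0,146],
    [0,0,146],
    [0,0,146],
    [0,0,146],
    [0,0,146],
    [0,0,146],
    [0,0,146],
    [0,0,146],
    [0,0,146],
  ],
  claw=[70,60,60,60,60,60,60,50,40,30,22,22,22,22,22,22],
)

```text
time_s: 19.3
eef_pos: [0.2886, -0.0008, 0.0044]
eef_rot: [[1.0, -0.001, 0.002], [-0.001, -1.0, -0.0], [0.002, 0.0, -1.0]]
ft_force: [-1.4, -2.2, 8.6]
width: 0.0269
grasp_force: 58.4
```

drive_tool(
  twist=[
    [0,0,0],
    [0,0,0],
    [0,0,0],
    [0,0,0],
    [0,0,0],
    [0,0,0],
    [0,0,0],
  ],
  xyz=[
    [0,0,-10],
    [0,0,-35],
    [0,0,-65],
    [0,0,-95],
    [0,0,-115],
    [0,0,-120],
    [0,0,-120],
  ],
  claw=[20,20,20,20,20,20,20],
)

```text
time_s: 20.0
eef_pos: [0.2884, -0.0007, 0.1242]
eef_rot: [[1.0, -0.001, 0.002], [-0.001, -1.0, -0.0], [0.002, 0.0, -1.0]]
ft_force: [-0.7, -0.1, -0.8]
width: 0.0268
grasp_force: 59.1
```

drive_tool(
  twist=[
    [0,0,0],
    [0,0,0],
    [0,0,0],
    [0,0,0],
    [0,0,0],
    [0,0,0],
    [0,0,0],
    [0,0,0],
    [0,0,0],
    [0,0,0],
    [0,0,0],
    [0,0,0],
    [0,0,0],
    [0,0,0],
  ],
  xyz=[
    [8,-1,0],
    [25,-3,0],
    [55,-7,0],
    [90,-11,0],
    [125,-16,0],
    [150,-19,5],
    [162,-20,20],
    [162,-20,45],
    [162,-20,75],
    [162,-20,97],
    [162,-20,108],
    [162,-20,112],
    [162,-20,112],
    [162,-20,112],
  ],
  claw=[20,20,20,20,20,20,20,20,20,20,20,20,20,20],
)

```text
time_s: 21.4
eef_pos: [0.4506, 0.0192, 0.0123]
eef_rot: [[1.0, -0.001, 0.001], [-0.001, -1.0, -0.0], [0.001, 0.0, -1.0]]
ft_force: [-0.5, -0.0, 0.1]
width: 0.0272
grasp_force: 59.1
```

drive_tool(
  twist=[
    [0,0,0],
    [0,0,0],
    [0,0,0],
    [0,0,0],
    [0,0,0],
    [0,0,0],
    [0,0,0],
    [0,0,0],
    [0,0,0],
    [0,0,0],
    [0,0,0],
    [0,0,0],
  ],
  xyz=[
    [0,0,0],
    [0,0,0],
    [0,0,0],
    [0,0,0],
    [0,0,-10],
    [0,0,-35],
    [0,0,-70],
    [0,0,-110],
    [0,0,-150],
    [0,0,-180],
    [0,0,-190],
    [0,0,-190],
  ],
  claw=[27,32,38,45,45,45,45,45,60,85,85,85],
)

```text
time_s: 22.6
eef_pos: [0.4505, 0.0192, 0.203]
eef_rot: [[1.0, -0.001, 0.003], [-0.001, -1.0, -0.0], [0.003, 0.0, -1.0]]
ft_force: [-0.5, -0.3, -0.5]
width: 0.085
grasp_force: 0.0
```

```bash
cat > see.py <<'E'
from h import *
def blobs(f,lo,hi,z,mn=15,tag=''):
    hsv=cv2.cvtColor(f['img'],cv2.COLOR_RGB2HSV);m=cv2.inRange(hsv,lo,hi);n,l,st,ce=cv2.connectedComponentsWithStats(m)
    for i in range(1,n):
        p=at_z(f,ce[i],z)
        if mn<st[i,4] and .25<p[0]<.8 and -.5<p[1]<.5: print(tag,ce[i].round(1),st[i,4],p.round(3))
def both(k):
    for n in('side','top'):
        f=shot(n,f'pics/{n}{k}.png');blobs(f,(10,60,40),(20,255,255),.02,tag=n+' potato');blobs(f,(20,120,70),(34,255,255),.04,30,n+' corn')
    o=get_obs();print(o['time_s'],o['eef_pos'],np.round(o['q'],2))
E
python3 - <<'E'
from see import *
both(6)
E
```

```text
side potato [318.5 208.2] 88 [0.55  0.004 0.02 ]
side potato [352.3 221.9] 86 [0.449 0.018 0.02 ]
side potato [349.9 336.8] 488 [0.357 0.329 0.02 ]
side corn [304.8 165.2] 163 [ 0.635 -0.117  0.04 ]
side corn [263.6 200.9] 178 [0.693 0.045 0.04 ]
side corn [256.9 246.8] 199 [0.648 0.188 0.04 ]
top potato [327.7 207.2] 84 [0.551 0.006 0.02 ]
top potato [212.7 280.1] 348 [0.362 0.322 0.02 ]
top corn [315.6 152.9] 106 [0.699 0.035 0.04 ]
top corn [263.2 170.9] 111 [0.653 0.179 0.04 ]
top corn [375.6 172. ] 102 [ 0.642 -0.128  0.04 ]
22.7 [0.44945766 0.01922689 0.20083032] [-0.06  0.21  1.93 -0.    1.    1.51]
```

Both potatoes are now in the pan, and the middle corn has been knocked to about (0.700, 0.034). Corn next, starting with the left piece.

drive_tool(
  twist=[
    [0,0,0],
    [0,0,0],
    [0,0,0],
    [0,0,0],
    [0,0,0],
    [0,0,0],
    [0,0,0],
    [0,0,0],
    [0,0,0],
    [0,0,0],
    [0,0,0],
    [0,0,0],
    [0,0,0],
    [0,0,0],
    [0,0,0],
    [0,0,0],
    [0,0,0],
    [0,0,0],
    [0,0,0],
    [0,0,0],
  ],
  xyz=[
    [10,-8,0],
    [35,-27,0],
    [65,-51,0],
    [100,-78,0],
    [135,-105,0],
    [165,-128,10],
    [190,-147,25],
    [204,-158,50],
    [204,-159,85],
    [204,-159,120],
    [204,-159,150],
    [204,-159,172],
    [204,-159,182],
    [204,-159,186],
    [204,-159,186],
    [204,-159,186],
    [204,-159,186],
    [204,-159,186],
    [204,-159,186],
    [204,-159,186],
  ],
  claw=[85,85,85,85,80,75,70,70,70,70,70,70,70,70,60,50,40,32,32,32],
)

```text
time_s: 24.7
eef_pos: [0.655, 0.1782, 0.0172]
eef_rot: [[1.0, -0.001, 0.002], [-0.001, -1.0, 0.0], [0.002, -0.0, -1.0]]
ft_force: [-0.2, 0.5, 6.8]
width: 0.0365
grasp_force: 60.0
```

drive_tool(
  twist=[
    [0,0,0],
    [0,0,0],
    [0,0,0],
    [0,0,0],
    [0,0,0],
    [0,0,0],
    [0,0,0],
  ],
  xyz=[
    [0,0,0],
    [0,0,-5],
    [0,0,-25],
    [0,0,-55],
    [0,0,-85],
    [0,0,-105],
    [0,0,-110],
  ],
  claw=[30,30,30,30,30,30,30],
)

```text
time_s: 25.4
eef_pos: [0.6553, 0.1783, 0.1287]
eef_rot: [[1.0, -0.001, 0.004], [-0.001, -1.0, 0.001], [0.004, -0.001, -1.0]]
ft_force: [0.5, 0.3, 0.1]
width: 0.0366
grasp_force: 60.0
```

drive_tool(
  twist=[
    [0,0,0],
    [0,0,0],
    [0,0,0],
    [0,0,0],
    [0,0,0],
    [0,0,0],
    [0,0,0],
    [0,0,0],
    [0,0,0],
    [0,0,0],
    [0,0,0],
    [0,0,0],
    [0,0,0],
    [0,0,0],
  ],
  xyz=[
    [-10,5,0],
    [-35,20,0],
    [-70,40,0],
    [-105,60,0],
    [-140,80,0],
    [-160,90,5],
    [-165,93,25],
    [-165,93,50],
    [-165,93,80],
    [-165,93,100],
    [-165,93,110],
    [-165,93,114],
    [-165,93,114],
    [-165,93,114],
  ],
  claw=[30,30,30,30,30,30,30,30,30,30,30,30,30,30],
)

```text
time_s: 26.8
eef_pos: [0.4895, 0.0852, 0.0123]
eef_rot: [[1.0, -0.001, 0.001], [-0.001, -1.0, 0.0], [0.001, -0.0, -1.0]]
ft_force: [0.3, 0.1, -0.5]
width: 0.0363
grasp_force: 60.0
```

drive_tool(
  twist=[
    [0,0,0],
    [0,0,0],
    [0,0,0],
    [0,0,0],
    [0,0,0],
    [0,0,0],
    [0,0,0],
    [0,0,0],
    [0,0,0],
    [0,0,0],
  ],
  xyz=[
    [0,0,0],
    [0,0,0],
    [0,0,0],
    [0,0,-8],
    [0,0,-30],
    [0,0,-65],
    [0,0,-105],
    [0,0,-140],
    [0,0,-150],
    [0,0,-150],
  ],
  claw=[40,46,50,50,50,50,60,75,85,85],
)

```text
time_s: 27.8
eef_pos: [0.4898, 0.0852, 0.1633]
eef_rot: [[1.0, -0.001, 0.003], [-0.001, -1.0, 0.0], [0.003, -0.0, -1.0]]
ft_force: [-0.2, -0.3, -0.7]
width: 0.0852
grasp_force: 0.0
```

```bash
python3 - <<'E'
from see import *
both(7)
E
```

```text
side potato [316.7 209.8] 36 [0.553 0.011 0.02 ]
side potato [352.3 221.9] 86 [0.449 0.018 0.02 ]
side potato [349.9 336.7] 469 [0.357 0.328 0.02 ]
side corn [304.8 165.2] 162 [ 0.636 -0.117  0.04 ]
side corn [263.7 200.8] 182 [0.693 0.045 0.04 ]
side corn [330.4 237.3] 168 [0.483 0.099 0.04 ]
top potato [328.3 206.8] 77 [0.552 0.004 0.02 ]
top potato [327.7 243.5] 16 [0.451 0.009 0.02 ]
top potato [213.  279.8] 345 [0.363 0.321 0.02 ]
top corn [315.6 152.9] 107 [0.699 0.035 0.04 ]
top corn [375.5 172.1] 104 [ 0.641 -0.127  0.04 ]
27.9 [0.48856663 0.085114   0.16091287] [ 0.08  0.35  1.86 -0.    0.94  1.65]
```

drive_tool(
  twist=[
    [0,0,0],
    [0,0,0],
    [0,0,0],
    [0,0,0],
    [0,0,0],
    [0,0,0],
    [0,0,0],
    [0,0,0],
    [0,0,0],
    [0,0,0],
    [0,0,0],
    [0,0,0],
    [0,0,0],
    [0,0,0],
    [0,0,0],
    [0,0,0],
    [0,0,0],
    [0,0,0],
    [0,0,0],
  ],
  xyz=[
    [10,3,0],
    [35,9,0],
    [70,17,0],
    [110,27,0],
    [150,37,0],
    [180,44,0],
    [200,49,10],
    [210,51,30],
    [210,51,60],
    [210,51,95],
    [210,51,122],
    [210,51,138],
    [210,51,145],
    [210,51,146],
    [210,51,146],
    [210,51,146],
    [210,51,146],
    [210,51,146],
    [210,51,146],
  ],
  claw=[85,85,85,80,75,70,70,70,70,70,70,70,70,60,50,40,32,32,32],
)

```text
time_s: 29.8
eef_pos: [0.7, 0.034, 0.0174]
eef_rot: [[1.0, -0.001, 0.003], [-0.001, -1.0, -0.0], [0.003, 0.0, -1.0]]
ft_force: [-0.3, -0.8, 5.6]
width: 0.0361
grasp_force: 60.0
```

drive_tool(
  twist=[
    [0,0,0],
    [0,0,0],
    [0,0,0],
    [0,0,0],
    [0,0,0],
    [0,0,0],
    [0,0,0],
  ],
  xyz=[
    [0,0,0],
    [0,0,-5],
    [0,0,-25],
    [0,0,-55],
    [0,0,-85],
    [0,0,-105],
    [0,0,-110],
  ],
  claw=[30,30,30,30,30,30,30],
)

```text
time_s: 30.5
eef_pos: [0.7002, 0.034, 0.1289]
eef_rot: [[1.0, -0.001, 0.004], [-0.001, -1.0, -0.0], [0.004, 0.0, -1.0]]
ft_force: [0.5, 0.4, -1.8]
width: 0.0368
grasp_force: 60.0
```

drive_tool(
  twist=[
    [0,0,0],
    [0,0,0],
    [0,0,0],
    [0,0,0],
    [0,0,0],
    [0,0,0],
    [0,0,0],
    [0,0,0],
    [0,0,0],
    [0,0,0],
    [0,0,0],
    [0,0,0],
    [0,0,0],
    [0,0,0],
    [0,0,0],
    [0,0,0],
  ],
  xyz=[
    [-10,3,0],
    [-35,12,0],
    [-70,23,0],
    [-110,37,0],
    [-150,50,0],
    [-190,63,0],
    [-230,76,0],
    [-258,85,5],
    [-270,89,25],
    [-270,89,50],
    [-270,89,80],
    [-270,89,100],
    [-270,89,110],
    [-270,89,114],
    [-270,89,114],
    [-270,89,114],
  ],
  claw=[30,30,30,30,30,30,30,30,30,30,30,30,30,30,30,30],
)

```text
time_s: 32.1
eef_pos: [0.4294, -0.0548, 0.0123]
eef_rot: [[1.0, -0.001, 0.001], [-0.001, -1.0, -0.0], [0.001, 0.0, -1.0]]
ft_force: [0.5, 0.1, 0.2]
width: 0.0365
grasp_force: 60.0
```

drive_tool(
  twist=[
    [0,0,0],
    [0,0,0],
    [0,0,0],
    [0,0,0],
    [0,0,0],
    [0,0,0],
    [0,0,0],
    [0,0,0],
    [0,0,0],
    [0,0,0],
  ],
  xyz=[
    [0,0,0],
    [0,0,0],
    [0,0,0],
    [0,0,-8],
    [0,0,-30],
    [0,0,-65],
    [0,0,-105],
    [0,0,-140],
    [0,0,-150],
    [0,0,-150],
  ],
  claw=[40,46,50,50,50,50,60,75,85,85],
)

```text
time_s: 33.1
eef_pos: [0.4296, -0.0549, 0.1632]
eef_rot: [[1.0, -0.001, 0.003], [-0.001, -1.0, -0.001], [0.003, 0.001, -1.0]]
ft_force: [0.6, -0.0, -0.1]
width: 0.0853
grasp_force: 0.0
```

```bash
python3 - <<'E'
from see import *
both(8)
E
```

```text
side potato [318.6 208.1] 86 [0.55  0.004 0.02 ]
side potato [368.  207.7] 55 [ 0.423 -0.042  0.02 ]
side potato [352.3 222. ] 86 [0.449 0.019 0.02 ]
side potato [349.7 336.6] 485 [0.358 0.328 0.02 ]
side corn [304.8 165.4] 159 [ 0.635 -0.116  0.04 ]
side corn [367.6 203.1] 166 [ 0.426 -0.041  0.04 ]
side corn [330.4 237.3] 167 [0.483 0.099 0.04 ]
top potato [327.8 207.1] 86 [0.551 0.006 0.02 ]
top potato [323.7 243.5] 83 [0.452 0.02  0.02 ]
top potato [212.7 280.1] 360 [0.362 0.322 0.02 ]
top corn [375.5 172.1] 100 [ 0.641 -0.127  0.04 ]
top corn [299.3 230.6] 91 [0.488 0.085 0.04 ]
33.2 [ 0.42848088 -0.05467411  0.16099202] [-0.23  0.24  2.01 -0.    0.89  1.34]
```

Last corn at (0.642,-0.128): x+212, tool y +73.

drive_tool(
  twist=[
    [0,0,0],
    [0,0,0],
    [0,0,0],
    [0,0,0],
    [0,0,0],
    [0,0,0],
    [0,0,0],
    [0,0,0],
    [0,0,0],
    [0,0,0],
    [0,0,0],
    [0,0,0],
    [0,0,0],
    [0,0,0],
    [0,0,0],
    [0,0,0],
    [0,0,0],
    [0,0,0],
    [0,0,0],
  ],
  xyz=[
    [10,3,0],
    [35,12,0],
    [70,24,0],
    [110,38,0],
    [150,52,0],
    [180,62,0],
    [202,70,10],
    [212,73,30],
    [212,73,60],
    [212,73,95],
    [212,73,122],
    [212,73,138],
    [212,73,145],
    [212,73,146],
    [212,73,146],
    [212,73,146],
    [212,73,146],
    [212,73,146],
    [212,73,146],
  ],
  claw=[85,85,85,80,75,70,70,70,70,70,70,70,70,60,50,40,32,32,32],
)

```text
time_s: 35.1
eef_pos: [0.6419, -0.1282, 0.0173]
eef_rot: [[1.0, -0.001, 0.002], [-0.001, -1.0, -0.001], [0.002, 0.001, -1.0]]
ft_force: [-0.9, -0.1, 6.9]
width: 0.0362
grasp_force: 60.0
```

drive_tool(
  twist=[
    [0,0,0],
    [0,0,0],
    [0,0,0],
    [0,0,0],
    [0,0,0],
    [0,0,0],
    [0,0,0],
  ],
  xyz=[
    [0,0,0],
    [0,0,-5],
    [0,0,-25],
    [0,0,-55],
    [0,0,-85],
    [0,0,-105],
    [0,0,-110],
  ],
  claw=[30,30,30,30,30,30,30],
)

```text
time_s: 35.8
eef_pos: [0.642, -0.1282, 0.1288]
eef_rot: [[1.0, -0.001, 0.004], [-0.001, -1.0, -0.001], [0.004, 0.001, -1.0]]
ft_force: [-0.6, -0.3, -0.7]
width: 0.0361
grasp_force: 60.0
```

drive_tool(
  twist=[
    [0,0,0],
    [0,0,0],
    [0,0,0],
    [0,0,0],
    [0,0,0],
    [0,0,0],
    [0,0,0],
    [0,0,0],
    [0,0,0],
    [0,0,0],
    [0,0,0],
    [0,0,0],
    [0,0,0],
  ],
  xyz=[
    [-10,-6,0],
    [-30,-18,0],
    [-60,-36,0],
    [-90,-54,0],
    [-112,-67,0],
    [-122,-73,15],
    [-122,-73,45],
    [-122,-73,80],
    [-122,-73,100],
    [-122,-73,110],
    [-122,-73,114],
    [-122,-73,114],
    [-122,-73,114],
  ],
  claw=[30,30,30,30,30,30,30,30,30,30,30,30,30],
)

```text
time_s: 37.1
eef_pos: [0.5195, -0.0549, 0.0124]
eef_rot: [[1.0, -0.001, 0.001], [-0.001, -1.0, -0.0], [0.001, 0.0, -1.0]]
ft_force: [0.5, -0.1, -0.2]
width: 0.0365
grasp_force: 60.0
```

drive_tool(
  twist=[
    [0,0,0],
    [0,0,0],
    [0,0,0],
    [0,0,0],
    [0,0,0],
    [0,0,0],
    [0,0,0],
    [0,0,0],
    [0,0,0],
    [0,0,0],
  ],
  xyz=[
    [0,0,0],
    [0,0,0],
    [0,0,0],
    [0,0,-8],
    [0,0,-30],
    [0,0,-65],
    [0,0,-105],
    [0,0,-140],
    [0,0,-150],
    [0,0,-150],
  ],
  claw=[40,46,50,50,50,50,60,75,85,85],
)

```text
time_s: 38.1
eef_pos: [0.5197, -0.055, 0.1634]
eef_rot: [[1.0, -0.001, 0.003], [-0.001, -1.0, -0.001], [0.003, 0.001, -1.0]]
ft_force: [0.2, -0.2, -0.4]
width: 0.0852
grasp_force: 0.0
```

```bash
python3 - <<'E'
from see import *
both(9)
rel((.572,-.302,.16),Rt(12.4))
E
```

```text
side potato [318.7 208. ] 83 [0.55  0.003 0.02 ]
side potato [370.1 208.3] 40 [ 0.418 -0.042  0.02 ]
side potato [352.3 222. ] 87 [0.449 0.019 0.02 ]
side potato [349.7 336.6] 486 [0.358 0.328 0.02 ]
side corn [336.7 194.9] 163 [ 0.513 -0.041  0.04 ]
side corn [367.5 203.1] 166 [ 0.426 -0.041  0.04 ]
side corn [318.4 208.2] 35 [0.544 0.019 0.04 ]
side corn [330.4 237.3] 183 [0.483 0.099 0.04 ]
top potato [325.3 204.6] 18 [0.558 0.012 0.02 ]
top potato [300.9 235.4] 17 [0.476 0.081 0.02 ]
top potato [322.  243.3] 50 [0.452 0.024 0.02 ]
top potato [212.8 280. ] 360 [0.362 0.322 0.02 ]
top corn [299.1 230. ] 93 [0.489 0.085 0.04 ]
38.2 [ 0.51844726 -0.05475703  0.16085949] [-0.19  0.39  1.79 -0.    0.96  1.38]
xyz [53.7, 247.2, 0.7] twist [-0.0, 0.1, -12.4]
```

All corn and both potatoes are in the pan. Now back to the scoop.

drive_tool(
  twist=[
    [0,0,-2],
    [0,0,-4],
    [0,0,-6],
    [0,0,-8],
    [0,0,-10],
    [0,0,-12],
    [0,0,-12.4],
    [0,0,-12.4],
    [0,0,-12.4],
    [0,0,-12.4],
    [0,0,-12.4],
    [0,0,-12.4],
  ],
  xyz=[
    [2,10,0],
    [7,35,0],
    [15,70,0],
    [24,110,0],
    [33,150,0],
    [42,190,0],
    [48,222,0],
    [52,240,0],
    [54,247,0],
    [54,247,0],
    [54,247,0],
    [54,247,0],
  ],
  claw=[85,85,85,85,85,85,85,85,85,85,85,85],
)

```text
time_s: 39.4
eef_pos: [0.5728, -0.3008, 0.1616]
eef_rot: [[0.977, 0.215, -0.001], [0.215, -0.977, 0.0], [-0.0, -0.001, -1.0]]
ft_force: [-0.7, -0.5, -0.3]
width: 0.0847
grasp_force: 0.0
```

```bash
python3 - <<'E'
from h import *
f=shot("wrist","pics/w9.png");o=get_obs();print(o["time_s"],o["eef_pos"])
im=cv2.imread('pics/w9.png');R=Rt(12.4);G=np.array([.572,-.302,.0549+.019]);S=np.diag([1,-1,-1.])
for q in[(62,5,88),(62,-5,88),(-6,5,88),(-6,-5,88),(65,35,48),(65,-35,48)]:
    c=proj(f,G+R@S@(np.array(q)-[44,0,74])/1e3)[0];cv2.circle(im,tuple(int(v) for v in c),3,(0,0,255),1)
cv2.imwrite('pics/w9b.png',cv2.resize(im[120:320,200:440],None,fx=2,fy=2))
E
```

```text
39.45 [ 0.57284262 -0.30089575  0.16173686]
```

View pics/w9b.png

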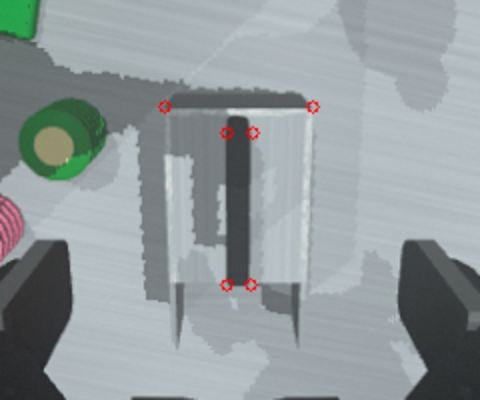

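The scoop sits where I left it: handle at crop cols 226-250, hood edges on the markers. Re-gripping and lifting.

drive_tool(
  twist=[
    [0,0,0],
    [0,0,0],
    [0,0,0],
    [0,0,0],
    [0,0,0],
    [0,0,0],
    [0,0,0],
    [0,0,0],
    [0,0,0],
    [0,0,0],
    [0,0,0],
    [0,0,0],
    [0,0,0],
    [0,0,0],
    [0,0,0],
    [0,0,0],
  ],
  xyz=[
    [0,1,15],
    [0,1,40],
    [0,1,65],
    [0,1,85],
    [0,1,97],
    [0,1,103],
    [0,1,106],
    [0,1,106],
    [0,1,106],
    [0,1,106],
    [0,1,106],
    [0,1,106],
    [0,1,106],
    [0,1,106],
    [0,1,106],
    [0,1,106],
  ],
  claw=[70,60,60,60,60,60,60,40,20,5,0,0,0,0,0,0],
)

```text
time_s: 41.05
eef_pos: [0.5733, -0.303, 0.0563]
eef_rot: [[0.977, 0.214, 0.001], [0.214, -0.977, -0.0], [0.001, 0.001, -1.0]]
ft_force: [-2.0, 1.3, 5.4]
width: 0.0091
grasp_force: 62.8
```

drive_tool(
  twist=[
    [0,0,0],
    [0,0,0],
    [0,0,0],
    [0,0,0],
    [0,0,0],
    [0,0,0],
    [0,0,0],
    [0,0,0],
    [0,0,0],
    [0,0,0],
    [0,0,0],
    [0,0,0],
    [0,0,0],
  ],
  xyz=[
    [0,0,-2],
    [0,0,-8],
    [0,0,-18],
    [0,0,-32],
    [0,0,-52],
    [0,0,-75],
    [0,0,-100],
    [0,0,-125],
    [0,0,-145],
    [0,0,-160],
    [0,0,-170],
    [0,0,-175],
    [0,0,-175],
  ],
  claw=[0,0,0,0,0,0,0,0,0,0,0,0,0],
)

```text
time_s: 42.35
eef_pos: [0.5731, -0.3029, 0.2309]
eef_rot: [[0.977, 0.214, 0.0], [0.214, -0.977, -0.0], [0.0, 0.0, -1.0]]
ft_force: [-0.2, 0.2, -1.6]
width: 0.0091
grasp_force: 61.6
```

drive_tool(
  twist=[
    [0,0,0],
    [0,0,0],
    [0,0,0],
    [0,0,0],
    [0,0,0],
    [0,0,0],
    [0,0,0],
    [0,0,0],
    [0,0,0],
    [0,0,0],
    [0,0,0],
    [0,0,0],
    [0,0,0],
    [0,0,0],
    [0,0,0],
    [0,0,0],
    [0,0,0],
  ],
  xyz=[
    [0,-5,0],
    [1,-18,0],
    [2,-38,0],
    [3,-62,0],
    [5,-90,0],
    [7,-120,0],
    [9,-152,0],
    [11,-184,0],
    [13,-216,0],
    [15,-246,0],
    [17,-273,0],
    [19,-296,0],
    [20,-314,0],
    [20,-325,0],
    [20,-330,0],
    [20,-330,0],
    [20,-330,0],
  ],
  claw=[0,0,0,0,0,0,0,0,0,0,0,0,0,0,0,0,0],
)

```text
time_s: 44.05
eef_pos: [0.522, 0.0233, 0.2307]
eef_rot: [[0.977, 0.214, -0.0], [0.214, -0.977, -0.0], [-0.0, 0.0, -1.0]]
ft_force: [-0.2, 0.1, -0.4]
width: 0.009
grasp_force: 61.5
```

drive_tool(
  twist=[
    [0,4,0],
    [0,10,0],
    [0,16,0],
    [0,22,0],
    [0,28,0],
    [0,34,0],
    [0,40,0],
    [0,45,0],
    [0,48,0],
    [0,48,0],
    [0,48,0],
    [0,48,0],
    [0,48,0],
    [0,48,0],
    [0,48,0],
    [0,48,0],
    [0,48,0],
    [0,48,0],
    [0,48,0],
    [0,48,0],
  ],
  xyz=[
    [0,0,0],
    [1,0,0],
    [2,0,0],
    [3,0,0],
    [4,0,0],
    [5,0,0],
    [5,0,0],
    [5,0,0],
    [5,0,0],
    [5,0,0],
    [5,0,0],
    [5,0,0],
    [5,0,0],
    [5,0,0],
    [5,0,0],
    [5,0,0],
    [5,0,0],
    [5,0,0],
    [5,0,0],
    [5,0,0],
  ],
  claw=[0,0,0,0,0,0,0,0,0,0,0,0,0,0,0,0,0,0,0,0],
)

```text
time_s: 46.05
eef_pos: [0.5268, 0.0249, 0.2307]
eef_rot: [[0.654, 0.214, 0.726], [0.143, -0.977, 0.159], [0.743, -0.0, -0.669]]
ft_force: [-0.2, -1.2, -1.4]
width: 0.0094
grasp_force: 61.7
```

drive_tool(
  twist=[
    [0,-4,0],
    [0,-10,0],
    [0,-16,0],
    [0,-22,0],
    [0,-28,0],
    [0,-34,0],
    [0,-40,0],
    [0,-45,0],
    [0,-48,0],
    [0,-48,0],
    [0,-48,0],
    [0,-48,0],
    [0,-48,0],
    [0,-48,0],
    [0,-48,0],
    [0,-48,0],
    [0,-48,0],
    [0,-48,0],
    [0,-48,0],
    [0,-48,0],
  ],
  xyz=[
    [0,0,0],
    [0,0,0],
    [0,0,0],
    [0,0,0],
    [0,0,0],
    [0,0,0],
    [0,0,0],
    [0,0,0],
    [0,0,0],
    [0,0,0],
    [0,0,0],
    [0,0,0],
    [0,0,0],
    [0,0,0],
    [0,0,0],
    [0,0,0],
    [0,0,0],
    [0,0,0],
    [0,0,0],
    [0,0,0],
  ],
  claw=[0,0,0,0,0,0,0,0,0,0,0,0,0,0,0,0,0,0,0,0],
)

```text
time_s: 48.05
eef_pos: [0.5268, 0.0249, 0.2307]
eef_rot: [[0.977, 0.214, -0.0], [0.214, -0.977, 0.0], [-0.0, -0.0, -1.0]]
ft_force: [0.0, 0.6, -1.5]
width: 0.0094
grasp_force: 61.6
```

```bash
python3 - <<'E'
from see import *
both(10);o=get_obs();print(o['ft_force'],o['torque'])
E
```

```text
side potato [318.6 208.1] 86 [0.55  0.004 0.02 ]
side potato [367.1 207.6] 84 [ 0.426 -0.042  0.02 ]
side potato [352.3 221.9] 88 [0.449 0.018 0.02 ]
side potato [349.7 336.5] 475 [0.358 0.328 0.02 ]
side corn [336.5 196.4] 137 [ 0.512 -0.036  0.04 ]
side corn [367.6 203.2] 163 [ 0.426 -0.041  0.04 ]
side corn [330.5 237.6] 176 [0.483 0.099 0.04 ]
top potato [212.9 279.8] 339 [0.363 0.322 0.02 ]
48.15 [0.52685252 0.02484962 0.23073683] [-0.04  0.31  1.71  0.    1.12  1.31]
[-0.24088501  0.32423256 -1.10482259] [ 0.0427297  -0.0506619   0.02383602]
```

Nothing more came out and the weight is that of the empty scoop. More level–pause–nose-down shakes to make the count sure.

drive_tool(
  twist=[
    [0,6,0],
    [0,13,0],
    [0,20,0],
    [0,27,0],
    [0,34,0],
    [0,41,0],
    [0,46,0],
    [0,48,0],
    [0,48,0],
    [0,48,0],
    [0,48,0],
    [0,48,0],
    [0,48,0],
    [0,48,0],
    [0,48,0],
  ],
  xyz=[
    [0,0,0],
    [0,0,0],
    [0,0,0],
    [0,0,0],
    [0,0,0],
    [0,0,0],
    [0,0,0],
    [0,0,0],
    [0,0,0],
    [0,0,0],
    [0,0,0],
    [0,0,0],
    [0,0,0],
    [0,0,0],
    [0,0,0],
  ],
  claw=[0,0,0,0,0,0,0,0,0,0,0,0,0,0,0],
)

```text
time_s: 49.65
eef_pos: [0.527, 0.0249, 0.2309]
eef_rot: [[0.654, 0.214, 0.726], [0.143, -0.977, 0.159], [0.743, 0.0, -0.669]]
ft_force: [-1.1, 0.1, -1.9]
width: 0.0089
grasp_force: 61.7
```

drive_tool(
  twist=[
    [0,-6,0],
    [0,-13,0],
    [0,-20,0],
    [0,-27,0],
    [0,-34,0],
    [0,-41,0],
    [0,-46,0],
    [0,-48,0],
    [0,-48,0],
    [0,-48,0],
    [0,-48,0],
    [0,-48,0],
    [0,-48,0],
    [0,-48,0],
    [0,-48,0],
    [0,-48,0],
    [0,-48,0],
    [0,-48,0],
    [0,-48,0],
    [0,-48,0],
  ],
  xyz=[
    [0,0,0],
    [0,0,0],
    [0,0,0],
    [0,0,0],
    [0,0,0],
    [0,0,0],
    [0,0,0],
    [0,0,0],
    [0,0,0],
    [0,0,0],
    [0,0,0],
    [0,0,0],
    [0,0,0],
    [0,0,0],
    [0,0,0],
    [0,0,0],
    [0,0,0],
    [0,0,0],
    [0,0,0],
    [0,0,0],
  ],
  claw=[0,0,0,0,0,0,0,0,0,0,0,0,0,0,0,0,0,0,0,0],
)

```text
time_s: 51.65
eef_pos: [0.5268, 0.0248, 0.2307]
eef_rot: [[0.977, 0.214, -0.0], [0.214, -0.977, -0.0], [-0.0, -0.0, -1.0]]
ft_force: [-0.5, -0.0, -2.0]
width: 0.009
grasp_force: 61.6
```

drive_tool(
  twist=[
    [0,6,0],
    [0,13,0],
    [0,20,0],
    [0,27,0],
    [0,34,0],
    [0,41,0],
    [0,46,0],
    [0,48,0],
    [0,48,0],
    [0,48,0],
    [0,48,0],
    [0,48,0],
    [0,48,0],
    [0,48,0],
    [0,48,0],
  ],
  xyz=[
    [0,0,0],
    [0,0,0],
    [0,0,0],
    [0,0,0],
    [0,0,0],
    [0,0,0],
    [0,0,0],
    [0,0,0],
    [0,0,0],
    [0,0,0],
    [0,0,0],
    [0,0,0],
    [0,0,0],
    [0,0,0],
    [0,0,0],
  ],
  claw=[0,0,0,0,0,0,0,0,0,0,0,0,0,0,0],
)

```text
time_s: 53.15
eef_pos: [0.527, 0.025, 0.2309]
eef_rot: [[0.654, 0.214, 0.726], [0.143, -0.977, 0.159], [0.743, -0.0, -0.669]]
ft_force: [-0.6, 1.0, -1.6]
width: 0.009
grasp_force: 61.7
```

drive_tool(
  twist=[
    [0,-6,0],
    [0,-13,0],
    [0,-20,0],
    [0,-27,0],
    [0,-34,0],
    [0,-41,0],
    [0,-46,0],
    [0,-48,0],
    [0,-48,0],
    [0,-48,0],
    [0,-48,0],
    [0,-48,0],
    [0,-48,0],
    [0,-48,0],
    [0,-48,0],
    [0,-48,0],
    [0,-48,0],
    [0,-48,0],
    [0,-48,0],
    [0,-48,0],
  ],
  xyz=[
    [0,0,0],
    [0,0,0],
    [0,0,0],
    [0,0,0],
    [0,0,0],
    [0,0,0],
    [0,0,0],
    [0,0,0],
    [0,0,0],
    [0,0,0],
    [0,0,0],
    [0,0,0],
    [0,0,0],
    [0,0,0],
    [0,0,0],
    [0,0,0],
    [0,0,0],
    [0,0,0],
    [0,0,0],
    [0,0,0],
  ],
  claw=[0,0,0,0,0,0,0,0,0,0,0,0,0,0,0,0,0,0,0,0],
)

```text
time_s: 55.15
eef_pos: [0.5268, 0.0249, 0.2307]
eef_rot: [[0.977, 0.214, -0.0], [0.214, -0.977, 0.0], [-0.0, -0.0, -1.0]]
ft_force: [-0.4, 0.2, -1.8]
width: 0.0091
grasp_force: 61.6
```

drive_tool(
  twist=[
    [0,6,0],
    [0,13,0],
    [0,20,0],
    [0,27,0],
    [0,34,0],
    [0,41,0],
    [0,46,0],
    [0,48,0],
    [0,48,0],
    [0,48,0],
    [0,48,0],
    [0,48,0],
    [0,48,0],
    [0,48,0],
    [0,48,0],
  ],
  xyz=[
    [0,0,0],
    [0,0,0],
    [0,0,0],
    [0,0,0],
    [0,0,0],
    [0,0,0],
    [0,0,0],
    [0,0,0],
    [0,0,0],
    [0,0,0],
    [0,0,0],
    [0,0,0],
    [0,0,0],
    [0,0,0],
    [0,0,0],
  ],
  claw=[0,0,0,0,0,0,0,0,0,0,0,0,0,0,0],
)

```text
time_s: 56.65
eef_pos: [0.527, 0.025, 0.2309]
eef_rot: [[0.654, 0.214, 0.726], [0.143, -0.977, 0.159], [0.743, -0.0, -0.669]]
ft_force: [0.6, 0.6, -1.0]
width: 0.009
grasp_force: 61.6
```

drive_tool(
  twist=[
    [0,-6,0],
    [0,-13,0],
    [0,-20,0],
    [0,-27,0],
    [0,-34,0],
    [0,-41,0],
    [0,-46,0],
    [0,-48,0],
    [0,-48,0],
    [0,-48,0],
    [0,-48,0],
    [0,-48,0],
    [0,-48,0],
    [0,-48,0],
    [0,-48,0],
    [0,-48,0],
    [0,-48,0],
    [0,-48,0],
    [0,-48,0],
    [0,-48,0],
  ],
  xyz=[
    [0,0,0],
    [0,0,0],
    [0,0,0],
    [0,0,0],
    [0,0,0],
    [0,0,0],
    [0,0,0],
    [0,0,0],
    [0,0,0],
    [0,0,0],
    [0,0,0],
    [0,0,0],
    [0,0,0],
    [0,0,0],
    [0,0,0],
    [0,0,0],
    [0,0,0],
    [0,0,0],
    [0,0,0],
    [0,0,0],
  ],
  claw=[0,0,0,0,0,0,0,0,0,0,0,0,0,0,0,0,0,0,0,0],
)

```text
time_s: 58.65
eef_pos: [0.5269, 0.0249, 0.2307]
eef_rot: [[0.977, 0.214, -0.0], [0.214, -0.977, 0.0], [-0.0, -0.0, -1.0]]
ft_force: [0.2, 0.4, -0.5]
width: 0.0088
grasp_force: 61.6
```

```bash
python3 - <<'E'
from h import *
from see import *
f=shot("wrist","pics/w11.png");o=get_obs();p=np.array(o['eef_pos']);print(o['time_s'],p,np.round(o['q'],2))
R=np.array(o['eef_rot']);S=np.diag([1,-1,-1.])
# measure scoop back edges in wrist view
im=cv2.imread('pics/w11.png');G=p-R[:,2]*.019
for pit in(-4,0,4):
  RR=R@Ro.from_rotvec([0,np.radians(pit),0]).as_matrix()
  print(pit,[proj(f,G+RR@S@(np.array(q)-[44,0,74])/1e3)[0].round(0).tolist() for q in[(65,35,48),(65,-35,48),(65,35,0),(65,-35,0)]])
gray=cv2.cvtColor(im,cv2.COLOR_BGR2GRAY).astype(int);print([(r,int(gray[r,275:300].mean())) for r in range(170,222,2)])
# hang geometry
d=np.array([.0843,.0096,0]);d/=np.linalg.norm(d);post=np.array([.5133,.3804,0]);
yawp=np.degrees(np.arctan2(d[1],d[0]));print('peg yaw',yawp)
for yaw in(yawp-90,yawp+90):
    Rg=Rt(yaw); sx=Rg[:,0]
    for s,h in((.125,.0),(.048,0.),(.048,-.011)):
        eye=post+d*s+[0,0,.1735+h]
        tcp=eye+sx*.031+[0,0,.055-.063]
        print(yaw,s,h,tcp.round(4));
    rel(tcp,Rg)
E
```

```text
58.7 [0.52685481 0.02482607 0.23073054] [-0.04  0.31  1.71 -0.    1.12  1.31]
-4 [[258.0, 208.0], [380.0, 208.0], [272.0, 193.0], [366.0, 193.0]]
0 [[258.0, 206.0], [381.0, 206.0], [271.0, 187.0], [366.0, 187.0]]
4 [[257.0, 204.0], [382.0, 204.0], [271.0, 181.0], [367.0, 181.0]]
[(170, 172), (172, 173), (174, 173), (176, 176), (178, 175), (180, 175), (182, 173), (184, 173), (186, 166), (188, 139), (190, 94), (192, 94), (194, 94), (196, 93), (198, 93), (200, 93), (202, 93), (204, 92), (206, 88), (208, 151), (210, 131), (212, 140), (214, 131), (216, 131), (218, 131), (220, 131)]
peg yaw 6.496798328417172
-83.50320167158283 0.125 0.0 [0.641  0.3637 0.1655]
-83.50320167158283 0.048 0.0 [0.5645 0.355  0.1655]
-83.50320167158283 0.048 -0.011 [0.5645 0.355  0.1545]
xyz [107.4, -314.5, 76.2] twist [0.0, -0.0, 95.9]
96.49679832841717 0.125 0.0 [0.634  0.4253 0.1655]
96.49679832841717 0.048 0.0 [0.5575 0.4166 0.1655]
96.49679832841717 0.048 -0.011 [0.5575 0.4166 0.1545]
xyz [113.8, -376.2, 76.2] twist [0.0, 0.0, -84.1]
```

The scoop is level and unslipped (rows 207/188). Now to the hover point beyond the peg's free end, with yaw 96.5.

drive_tool(
  twist=[
    [0,0,0],
    [0,0,-2],
    [0,0,-6],
    [0,0,-11],
    [0,0,-16],
    [0,0,-22],
    [0,0,-28],
    [0,0,-34],
    [0,0,-40],
    [0,0,-46],
    [0,0,-52],
    [0,0,-58],
    [0,0,-64],
    [0,0,-70],
    [0,0,-75],
    [0,0,-80],
    [0,0,-83],
    [0,0,-84.1],
    [0,0,-84.1],
    [0,0,-84.1],
  ],
  xyz=[
    [2,-4,-10],
    [8,-14,-20],
    [16,-29,-28],
    [27,-48,-30],
    [40,-70,-30],
    [54,-94,-30],
    [68,-119,-30],
    [82,-145,-30],
    [96,-172,-30],
    [110,-199,-30],
    [124,-226,-30],
    [138,-252,-30],
    [152,-277,-30],
    [165,-301,-30],
    [177,-322,-30],
    [188,-340,-30],
    [197,-354,-30],
    [203,-363,-30],
    [205,-367,-30],
    [205,-367,-30],
  ],
  claw=[0,0,0,0,0,0,0,0,0,0,0,0,0,0,0,0,0,0,0,0],
)

```text
time_s: 60.7
eef_pos: [0.6482, 0.4282, 0.261]
eef_rot: [[-0.113, 0.994, 0.0], [0.994, 0.113, 0.0], [0.0, 0.0, -1.0]]
ft_force: [-0.1, -1.2, -1.9]
width: 0.009
grasp_force: 61.5
```

drive_tool(
  twist=[
    [0,0,0],
    [0,0,0],
    [0,0,0],
    [0,0,0],
    [0,0,0],
    [0,0,0],
    [0,0,0],
    [0,0,0],
  ],
  xyz=[
    [0,0,5],
    [0,0,20],
    [0,0,40],
    [0,0,60],
    [0,0,80],
    [0,0,90],
    [0,0,95],
    [0,0,95],
  ],
  claw=[0,0,0,0,0,0,0,0],
)

```text
time_s: 61.5
eef_pos: [0.6485, 0.427, 0.1654]
eef_rot: [[-0.112, 0.994, -0.001], [0.994, 0.112, -0.0], [-0.0, -0.001, -1.0]]
ft_force: [-0.3, 0.1, -1.1]
width: 0.0092
grasp_force: 61.5
```

```bash
python3 - <<'E'
from see import *
s=shot('side','pics/s12.png');w=shot('wrist','pics/w12.png');o=get_obs();p=np.array(o['eef_pos']);R=np.array(o['eef_rot']);print(o['time_s'],p,R.round(3).tolist())
# projected expectations
S=np.diag([1,-1,-1.]);G=p-R[:,2]*.019
pts=[(-6,5,48),(26,5,48),(26,5,78),(0,5,78)]
a=cv2.imread('pics/s12.png');b=cv2.imread('pics/w12.png')
d=np.array([.9936,.1131,0]);post=np.array([.5133,.3804,0])
for im,f in((a,s),(b,w)):
    for q in[(0,-5,48),(26,-5,48),(26,-5,78),(0,-5,78)]:
        c=proj(f,G+R@S@(np.array(q)-[44,0,74])/1e3)[0];cv2.circle(im,tuple(int(round(v)) for v in c),1,(0,0,255),-1)
    l=[proj(f,post+d*x+[0,0,z])[0] for x,z in((.008,.1705),(.091,.1755))]
    cv2.line(im,*[tuple(int(round(v)) for v in c) for c in l],(255,0,0),1)
O=np.zeros((600,800,3),np.uint8);O[:480,:480]=cv2.resize(a[220:380,190:350],(480,480),interpolation=cv2.INTER_CUBIC);O[300:600,480:800]=cv2.resize(b,(480,300))[:,80:400]
cv2.imwrite('pics/c12.png',O)
E
```

```text
61.6 [0.64889986 0.42735235 0.16676972] [[-0.112, 0.994, 0.001], [0.994, 0.112, 0.001], [0.001, 0.001, -1.0]]
```

View pics/c12.png

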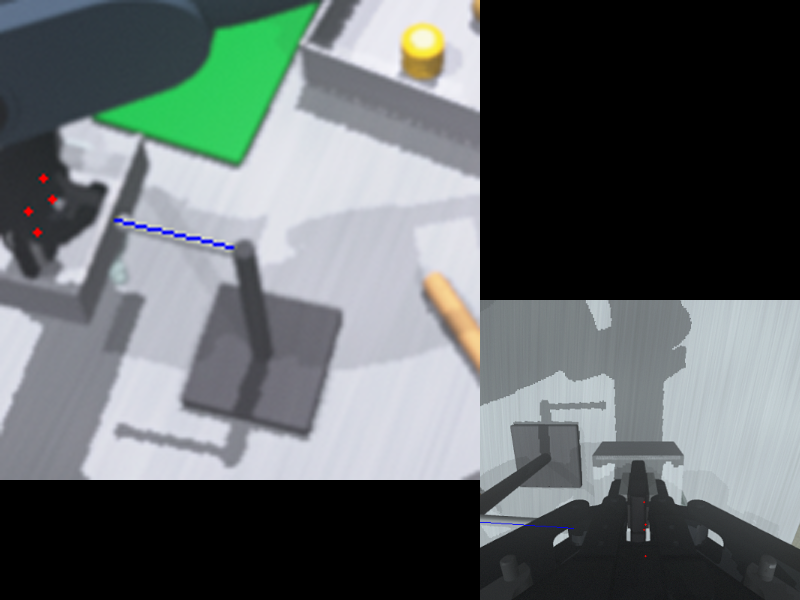

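The side view shows the peg on the modelled line, ending at crop (115,220), and the scoop level just outside it. Now a closer look at the wrist view for the sideways offset.

```bash
python3 - <<'E'
from see import *
w=load('pics/w12.npz');b=cv2.imread('pics/w12.png')
d=np.array([.9936,.1131,0]);post=np.array([.5133,.3804,0])
for e,col in((0,(255,0,0)),(.004,(0,0,255))):
    n=np.array([-.1131,.9936,0])*e
    l=[proj(w,post+n+d*x+[0,0,z])[0] for x,z in((.008,.1705),(.091,.1755))]
    cv2.line(b,*[tuple(int(round(v)) for v in c) for c in l],col,1)
cv2.imwrite('pics/w12b.png',cv2.resize(b[180:360,60:300],None,fx=3,fy=3,interpolation=cv2.INTER_CUBIC))
E
```

```text
(no output)
```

View pics/w12b.png

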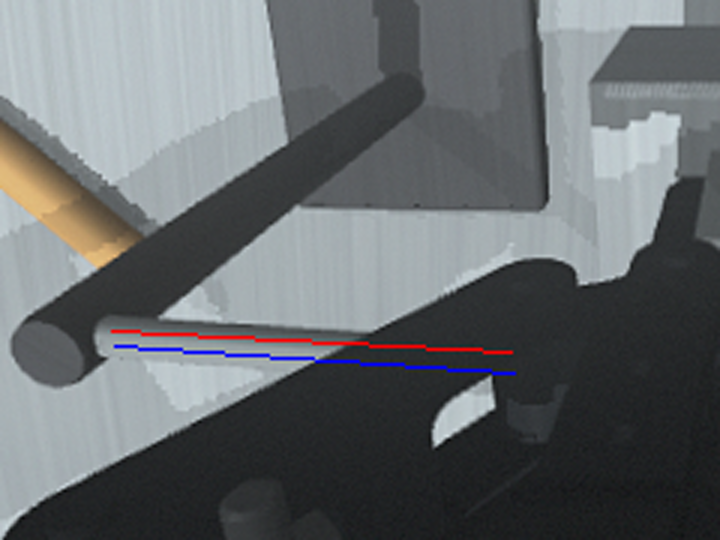

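The peg axis is at crop rows 336-351, about 2.5 mm to +tool x of the model line. Sliding on with that correction.

drive_tool(
  twist=[
    [0,0,0],
    [0,0,0],
    [0,0,0],
    [0,0,0],
    [0,0,0],
    [0,0,0],
    [0,0,0],
    [0,0,0],
    [0,0,0],
    [0,0,0],
    [0,0,0],
  ],
  xyz=[
    [2.5,0,0],
    [2.5,-3,0],
    [2.5,-9,0],
    [2.5,-16,0],
    [2.5,-23,0],
    [2.5,-30,0],
    [2.5,-37,0],
    [2.5,-43,0],
    [2.5,-48,0],
    [2.5,-50,0],
    [2.5,-50,0],
  ],
  claw=[0,0,0,0,0,0,0,0,0,0,0],
)

```text
time_s: 62.7
eef_pos: [0.5984, 0.4241, 0.1658]
eef_rot: [[-0.113, 0.994, 0.0], [0.994, 0.113, 0.0], [0.0, 0.0, -1.0]]
ft_force: [-0.7, 0.1, -2.2]
width: 0.0094
grasp_force: 61.5
```

drive_tool(
  twist=[
    [0,0,0],
    [0,0,0],
    [0,0,0],
    [0,0,0],
    [0,0,0],
    [0,0,0],
    [0,0,0],
    [0,0,0],
  ],
  xyz=[
    [0,-3,0],
    [0,-9,0],
    [0,-16,0],
    [0,-24,0],
    [0,-32,0],
    [0,-38,0],
    [0,-40,0],
    [0,-40,0],
  ],
  claw=[0,0,0,0,0,0,0,0],
)

```text
time_s: 63.5
eef_pos: [0.5586, 0.4196, 0.166]
eef_rot: [[-0.113, 0.994, 0.0], [0.994, 0.113, 0.0], [0.0, 0.0, -1.0]]
ft_force: [-0.2, 0.7, -1.7]
width: 0.0089
grasp_force: 61.6
```

```bash
python3 - <<'E'
from see import *
s=shot('side','pics/s13.png');w=shot('wrist','pics/w13.png');o=get_obs();print(o['time_s'],o['eef_pos'],o['ft_force'])
a=cv2.imread('pics/s13.png');b=cv2.imread('pics/w13.png')
O=np.zeros((600,800,3),np.uint8);O[:400,:400]=cv2.resize(a[230:350,200:320],(400,400),interpolation=cv2.INTER_CUBIC);O[:400,400:800]=b[:,120:520]
cv2.imwrite('pics/c13.png',O[:400])
E
```

```text
63.6 [0.55906149 0.41957355 0.16582856] [ 0.4647626  -0.20034603 -1.14124475]
```

View pics/c13.png

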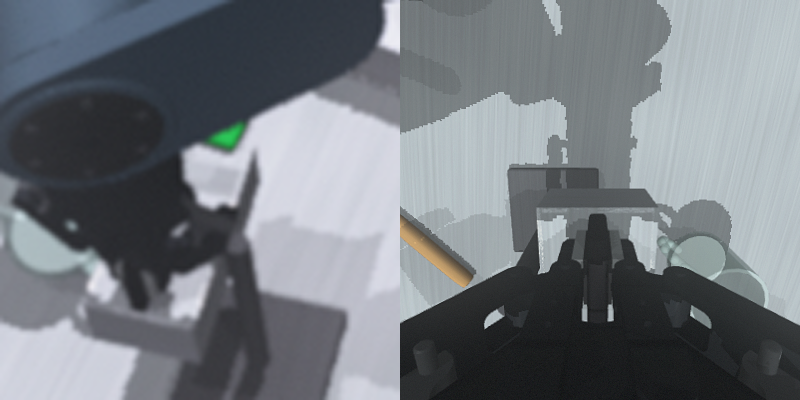

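The scoop sits beside the post with no contact force, so the peg is through the eye. Lowering gently.

drive_tool(
  twist=[
    [0,0,0],
    [0,0,0],
    [0,0,0],
    [0,0,0],
    [0,0,0],
    [0,0,0],
  ],
  xyz=[
    [0,0,2],
    [0,0,5],
    [0,0,8],
    [0,0,9],
    [0,0,9],
    [0,0,9],
  ],
  claw=[0,0,0,0,0,0],
)

```text
time_s: 64.2
eef_pos: [0.5589, 0.4196, 0.1568]
eef_rot: [[-0.112, 0.994, 0.0], [0.994, 0.112, 0.0], [0.0, 0.0, -1.0]]
ft_force: [0.0, 0.5, -2.3]
width: 0.0093
grasp_force: 61.6
```

drive_tool(
  twist=[
    [0,0,0],
    [0,0,0],
    [0,0,0],
    [0,0,0],
  ],
  xyz=[
    [0,0,1],
    [0,0,2],
    [0,0,2],
    [0,0,2],
  ],
  claw=[0,0,0,0],
)

```text
time_s: 64.6
eef_pos: [0.559, 0.4196, 0.1551]
eef_rot: [[-0.112, 0.994, 0.0], [0.994, 0.112, 0.0], [0.0, 0.0, -1.0]]
ft_force: [-0.4, -1.0, 1.6]
width: 0.0089
grasp_force: 62.2
```

Contact with the peg at the expected height. Releasing.

drive_tool(
  twist=[
    [0,0,0],
    [0,0,0],
    [0,0,0],
    [0,0,0],
    [0,0,0],
    [0,0,0],
    [0,0,0],
    [0,0,0],
    [0,0,0],
    [0,0,0],
  ],
  xyz=[
    [0,0,0],
    [0,0,0],
    [0,0,0],
    [0,0,0],
    [0,0,0],
    [0,0,0],
    [0,0,0],
    [0,0,0],
    [0,0,0],
    [0,0,0],
  ],
  claw=[10,12,15,20,26,32,38,38,38,38],
)

```text
time_s: 65.6
eef_pos: [0.5589, 0.4195, 0.1548]
eef_rot: [[-0.112, 0.994, -0.0], [0.994, 0.112, -0.0], [-0.0, -0.0, -1.0]]
ft_force: [0.1, 0.6, 0.6]
width: 0.038
grasp_force: 0.0
```

drive_tool(
  twist=[
    [0,0,0],
    [0,0,0],
    [0,0,0],
    [0,0,0],
    [0,0,0],
    [0,0,0],
    [0,0,0],
    [0,0,0],
    [0,0,0],
    [0,0,0],
  ],
  xyz=[
    [0,0,-3],
    [0,0,-10],
    [0,0,-20],
    [0,0,-35],
    [0,0,-55],
    [0,0,-80],
    [0,0,-105],
    [0,0,-130],
    [0,0,-140],
    [0,0,-140],
  ],
  claw=[38,38,38,38,38,38,38,38,38,38],
)

```text
time_s: 66.6
eef_pos: [0.5592, 0.4198, 0.2969]
eef_rot: [[-0.113, 0.994, 0.003], [0.994, 0.113, 0.002], [0.001, 0.003, -1.0]]
ft_force: [-0.3, 0.4, 0.2]
width: 0.0386
grasp_force: 0.0
```

drive_tool(
  twist=[
    [0,0,0],
    [0,0,0],
    [0,0,0],
    [0,0,0],
    [0,0,0],
    [0,0,0],
    [0,0,0],
    [0,0,0],
    [0,0,0],
    [0,0,0],
    [0,0,0],
    [0,0,0],
    [0,0,0],
    [0,0,0],
    [0,0,0],
    [0,0,0],
    [0,0,0],
    [0,0,0],
    [0,0,0],
    [0,0,0],
  ],
  xyz=[
    [-10,0,-5],
    [-35,0,-10],
    [-70,0,-20],
    [-110,0,-20],
    [-150,0,-20],
    [-190,0,-20],
    [-230,0,-20],
    [-270,0,-20],
    [-310,0,-20],
    [-345,0,-20],
    [-375,0,-20],
    [-395,0,-20],
    [-400,0,-20],
    [-400,0,-20],
    [-400,0,-20],
    [-400,0,-20],
    [-400,0,-20],
    [-400,0,-20],
    [-400,0,-20],
    [-400,0,-20],
  ],
  claw=[38,38,38,38,38,38,38,38,38,38,38,38,38,38,38,38,38,38,38,38],
)

```text
time_s: 68.6
eef_pos: [0.6038, 0.0222, 0.3148]
eef_rot: [[-0.113, 0.994, 0.0], [0.994, 0.113, 0.0], [0.0, 0.0, -1.0]]
ft_force: [-0.7, -1.0, -0.5]
width: 0.0382
grasp_force: 0.0
```

```bash
python3 - <<'E'
from see import *
both(14)
import time
f1=load('pics/side14.npz')['img'].astype(int)
for i in range(10): g=grab_frame('side')
f2=np.array(g['img']).astype(int);print('motion',np.abs(f2-f1)[230:350,180:320].max(),np.abs(f2-f1)[230:350,180:320].mean())
a=cv2.imread('pics/side14.png');b=cv2.imread('pics/top14.png')
O=np.zeros((600,800,3),np.uint8);O[:450,:450]=cv2.resize(a[220:370,190:340],(450,450),interpolation=cv2.INTER_CUBIC)
O[:350,450:800]=np.clip(cv2.resize(b[140:280,150:290],(350,350),interpolation=cv2.INTER_CUBIC)*1.4,0,255)
O[450:600,0:200]=cv2.resize(a[130:280,230:430],(200,150));cv2.imwrite('pics/c14.png',O)
E
```

```text
side potato [370.9 195.8] 17 [ 0.428 -0.086  0.02 ]
side potato [318.6 208.1] 85 [0.55  0.004 0.02 ]
side potato [367.8 207.7] 69 [ 0.424 -0.042  0.02 ]
side potato [352.3 221.9] 86 [0.449 0.018 0.02 ]
side potato [349.6 336.5] 474 [0.358 0.328 0.02 ]
side corn [336.6 194.8] 163 [ 0.514 -0.041  0.04 ]
side corn [367.6 202.9] 168 [ 0.426 -0.042  0.04 ]
side corn [330.4 237.3] 167 [0.483 0.099 0.04 ]
top potato [212.8 280.2] 347 [0.362 0.322 0.02 ]
68.7 [0.60384225 0.02213467 0.31478505] [-0.04  0.38  1.4  -0.    1.36 -0.15]
motion 23 0.7485912698412699
```

View pics/c14.png

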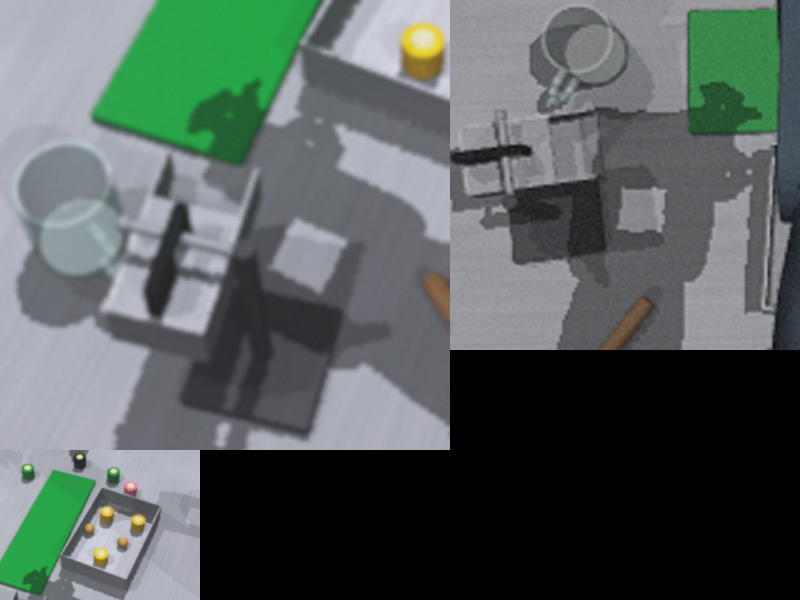

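The scoop hangs with the peg through its eye, and three corn plus two potatoes are in the pan. A last stillness check, then I hand in.

drive_tool(
  twist=[
    [0,0,0],
    [0,0,0],
    [0,0,0],
    [0,0,0],
    [0,0,0],
    [0,0,0],
    [0,0,0],
    [0,0,0],
    [0,0,0],
    [0,0,0],
    [0,0,0],
    [0,0,0],
    [0,0,0],
    [0,0,0],
    [0,0,0],
    [0,0,0],
    [0,0,0],
    [0,0,0],
    [0,0,0],
    [0,0,0],
  ],
  xyz=[
    [0,0,0],
    [0,0,0],
    [0,0,0],
    [0,0,0],
    [0,0,0],
    [0,0,0],
    [0,0,0],
    [0,0,0],
    [0,0,0],
    [0,0,0],
    [0,0,0],
    [0,0,0],
    [0,0,0],
    [0,0,0],
    [0,0,0],
    [0,0,0],
    [0,0,0],
    [0,0,0],
    [0,0,0],
    [0,0,0],
  ],
  claw=[38,38,38,38,38,38,38,38,38,38,38,38,38,38,38,38,38,38,38,38],
)

```text
time_s: 71.2
eef_pos: [0.6038, 0.0221, 0.3148]
eef_rot: [[-0.112, 0.994, 0.0], [0.994, 0.112, -0.0], [-0.0, 0.0, -1.0]]
ft_force: [-0.2, 0.0, 0.0]
width: 0.0379
grasp_force: 0.0
```

```bash
python3 - <<'E'
from h import *
fs=[]
for i in range(12): fs.append(cv2.GaussianBlur(np.array(grab_frame('side')['img']),(3,3),0).astype(int))
for k in(1,3,6,11): d=np.abs(fs[k]-fs[0]).max(2); print(k,'scoop',d[270:342,224:278].max(),'mean',d[270:342,224:278].mean(),'ref board',d[180:260,225:270].max())
# levelness: model hung vs observed bottom side edge
f=grab_frame('side');d=np.array([.9936,.1131,0]);post=np.array([.5133,.3804,0])+np.array([-.1131,.9936,0])*.0025
e=post+d*.050+[0,0,.162];sx=np.array([-.1131,.9936,0]);sy=-d
im=cv2.cvtColor(f['img'],cv2.COLOR_RGB2BGR)
for pit,col in((0,(0,0,255)),(6,(255,0,0))):
    c,s=np.cos(np.radians(pit)),np.sin(np.radians(pit));X=sx*c+np.array([0,0,s]);Z=-sx*s+np.array([0,0,c])
    for q in[(65,35,48),(65,-35,48),(65,35,0),(65,-35,0),(-25,-35,48),(-65,-35,48),(-65,35,48),(62,0,88),(-6,0,88)]:
        p=e+(X*(q[0]-13)+sy*q[1]+Z*(q[2]-63))/1e3;u=proj(f,p)[0];cv2.circle(im,tuple(int(round(v)) for v in u),1,col,-1)
cv2.imwrite('pics/c15.png',cv2.resize(im[250:350,200:300],(600,600),interpolation=cv2.INTER_NEAREST))
E
```

```text
1 scoop 2 mean 0.5679012345679012 ref board 2
3 scoop 2 mean 0.569701646090535 ref board 2
6 scoop 2 mean 0.5792181069958847 ref board 2
11 scoop 2 mean 0.5606995884773662 ref board 2
```

View pics/c15.png

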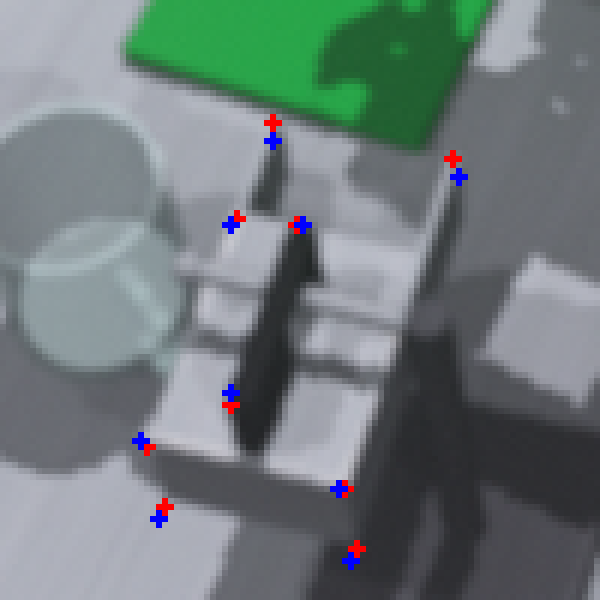

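```bash
python3 -c "
from bench import job_done;print(job_done())"
```

```text
the job is handed in; nothing more can be done
None
```

The job is handed in: all three corn pieces and both potatoes are in the pan, and the scoop, emptied and shaken four times nose-down over the pan, hangs still and about level on the peg; one potato bounced out onto the counter during the tipping, so I set the scoop down and put that potato and the corn into the pan before the shakes.

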